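# Gather the nozzle bottles into the bench caddy

### The arm

A 7-joint arm with a two-finger parallel gripper is mounted at the origin on the work surface. World frame = base frame: x ahead of the robot, y to its left, z up, the work surface at z = 0. Lengths are in m, angles in rad, forces in N, time in s.
With the tool pointing down it reaches from about 0.425 to 1.025 m from the base axis. Payload 3.6 kg.
Tool frame: the origin (TCP) lies midway between the tips of the shut fingers; the grasp point (between the pads) lies 19 mm behind it; z points along the fingers, y is the direction in which the jaws open and shut (so a half turn about z gives the same grasp; the last joint's range is limited). The gripper opens to 85 mm and grips with 20 to 120 N. Pads are 22 mm wide; open, the fingers measure 114 mm over their backs; the gripper's body (76 mm by 85 mm) begins 54 mm behind the grasp point. The pads swing forward as they close: fully open they stand 13 mm farther back than shut.
Start: joints at [-1.361, 0.591, 0.048, 1.609, -0.033, 0.943, -0.034], TCP at [0.216, 0.692, 0.231] pointing down, gripper open.
Joint ranges: [-2.69, 2.69], [-0.47, 2.24], [-1.27, 1.36], [0.19, 2.51], [-1.53, 4.68], [0.08, 2.07], [-3.09, 3.09]. Speed limits (rad/s): [2.57, 2.57, 3.14, 3.14, 3.14, 3.14, 3.14].

### API

Orientations are given as a unit quaternion [w, x, y, z].
In Python, from plant import monitor, cams, finish_job gives the robot as it stands. The module is installed in compiled form; this text tells all that it offers.
- The arm moves only by the tool arm_command, never from a script. Its argument "commands" is a list of rows, each an object of numbers: "tx", "ty", "tz": the shift along the world's x, y, z in units of 40 mm (1.0 is 40 mm); "roll": the turn about the world's z in degrees; "grip": the closure, from 0 (fully open) to 1 (shut). A call has 1 to 20 rows; each row is the pose to reach, as a shift and turn from the pose measured when the call began; what a row does not reach only later rows make up. A row lasts 1/10 s, in which the tool goes at most 50 mm and 8.59 degrees, less where a joint would pass 70% of its speed; a pose out of reach is approached as far as the arm can. A call with a gripper value outside its range is refused whole. The fingers move at their own pace and stop on an object; "squeeze" is the grip in N (left out, the last holds). Time passes only in rows, so rows that repeat a pose let the fingers close. It gives the time, the measured TCP pose, the force and the opening at its end, in the units of the state.
- monitor.observe(): the state, without advancing time (a new reading comes with each control period).
- cams.get_image(name): name is "scene" or "top"; returns the picture (480x640x3 uint8, red, green, blue); there is no depth.
- cams.camera_info(name): a dict with "intrinsics" (3x3 intrinsics, pixels), "D" ([k1, k2, p1, p2, k3] as OpenCV has them; the pictures are not rectified), "rvec" (rotation vector, rad) and "tvec" (3), from world to camera coordinates, as OpenCV has them. Camera axes: x right, y down, z forward; pixel columns grow to the right and rows downward; lengths in m; the calibration is good to about 2 mm. A picture is of the moment at which its call begins. camera_info takes no time and is no camera call.
- finish_job(): hands the job in, once; it reports no verdict.
The state is a dict: "time_s": time; "joint_pos": joint angles; "qvel": joint speeds; "effort": joint torques, N m; "tool_pos": TCP position; "tcp_rot": TCP orientation; "ft_force": force on the tool from outside, world axes, zero at the start; "ft_torque": the same for the moment, N m; "finger_gap": opening from 0.0 (shut) to 1.0 (fully open).
Only numpy, scipy, OpenCV 4.12 (cv2) and the standard library are available. Lean on these libraries where they do the work, as an engineer would, in place of code of your own. Each camera call takes 0.05 s, during which the arm holds its last target.

### The job

Gather the three squeeze bottles with pointed nozzles into the grey caddy: stand each one upright, all the way down, in the holder pocket of its size (largest bottle in the widest pocket, smallest in the narrowest). Keep the bottles from tipping over, and leave the look-alike bottles with flat screw caps standing where they are.

Things in the scene. Friction and masses are not known exactly. Their poses are not given: they have to be found in the camera images.
- caddy: fixed low dark-grey plastic tray, 286 long (its x axis) x 102 wide x 24 high, walls and floor 6 thick, a thin lug 20 long at each end; origin at the centre of its underside on the bench. It holds the three light-grey holders in a row along its x axis, 90 apart, in any order (all sizes in mm)
- holder_large: fixed light-grey plastic square block 86 x 86 x 30 high with a square open-topped, dark-floored pocket 70 x 70, 25 deep (the widest pocket of the three), standing in the caddy; origin at the centre of its underside (6 above the bench), z up, x and y parallel to its sides; pocket floor 5 and rim 30 above the origin (all sizes in mm)
- holder_medium: fixed light-grey plastic square block 86 x 86 x 30 high with a square open-topped, dark-floored pocket 56 x 56, 25 deep (the middle-sized pocket of the three), standing in the caddy; origin at the centre of its underside (6 above the bench), z up, x and y parallel to its sides; pocket floor 5 and rim 30 above the origin (all sizes in mm)
- holder_small: fixed light-grey plastic square block 86 x 86 x 30 high with a square open-topped, dark-floored pocket 44 x 44, 25 deep (the narrowest pocket of the three), standing in the caddy; origin at the centre of its underside (6 above the bench), z up, x and y parallel to its sides; pocket floor 5 and rim 30 above the origin (all sizes in mm)
- nozzle_large: large milky-white round squeeze bottle, body 54 in diameter with straight sides up to 89, shoulder top at 95; on it a narrow white collar (24 diameter, 8 high) and a thin pointed nozzle 22 high (125 in all); loose, upright, origin at the centre of its base, z up; hard enough to grip at the upper body, 73 or so above the base; under 0.25 kg (all sizes in mm)
- nozzle_medium: medium milky-white round squeeze bottle, body 40 in diameter with straight sides up to 74, shoulder top at 80; on it a narrow white collar (18 diameter, 8 high) and a thin pointed nozzle 22 high (110 in all); loose, upright, origin at the centre of its base, z up; hard enough to grip at the upper body, 62 or so above the base; under 0.25 kg (all sizes in mm)
- nozzle_small: small milky-white round squeeze bottle, body 28 in diameter with straight sides up to 56, shoulder top at 62; on it a narrow white collar (13 diameter, 8 high) and a thin pointed nozzle 22 high (92 in all); loose, upright, origin at the centre of its base, z up; hard enough to grip at the upper body, 48 or so above the base; under 0.25 kg (all sizes in mm)
- capped_large: look-alike: same large milky-white bottle body (54 in diameter, shoulder top at 95) but with a wide flat white screw cap (42 diameter, 14 high, 109 in all) and no nozzle; loose, upright, origin at the centre of its base (all sizes in mm)
- capped_medium: look-alike: same medium milky-white bottle body (40 in diameter, shoulder top at 80) but with a wide flat white screw cap (31 diameter, 14 high, 94 in all) and no nozzle; loose, upright, origin at the centre of its base (all sizes in mm)
- capped_small: look-alike: same small milky-white bottle body (28 in diameter, shoulder top at 62) but with a wide flat white screw cap (22 diameter, 14 high, 76 in all) and no nozzle; loose, upright, origin at the centre of its base (all sizes in mm)
Not all that is in view belongs to the job. What is shaped like the nozzle_medium but green or orange is not meant.

How it is judged:
At the end, for the whole second after the job is handed in: Each nozzle bottle is upright (0.15 rad) and at rest in the pocket of its size, base on the pocket floor (under 10 mm above the holder's underside), axis within 14 mm of the holder's centre; each flat-capped bottle is upright, at rest and within 30 mm of its start (horizontal distance between nozzle_large and holder_large below 0.014 m and z of nozzle_large in the frame of holder_large between 0 and 0.01 m and angle between each of nozzle_large, capped_large, nozzle_medium, capped_medium, nozzle_small, capped_small's own z axis and vertical below 0.15 rad and linear speed of each of nozzle_large, capped_large, nozzle_medium, capped_medium, nozzle_small, capped_small below 0.02 m/s and angular speed of each of nozzle_large, nozzle_medium, nozzle_small below 0.2 rad/s and distance of each of capped_large, capped_medium, capped_small from where it was at the start of the episode below 0.03 m and horizontal distance between nozzle_medium and holder_medium below 0.014 m and z of nozzle_medium in the frame of holder_medium between 0 and 0.01 m and horizontal distance between nozzle_small and holder_small below 0.014 m and z of nozzle_small in the frame of holder_small between 0 and 0.01 m); the robot touches nothing.
It fails at once if a nozzle bottle was tipped over (angle between any of nozzle_large, nozzle_medium, nozzle_small's own z axis and vertical above 0.7 rad).
It fails at once if a flat-capped bottle was moved or knocked over (distance of any of capped_large, capped_medium, capped_small from where it was at the start of the episode above 0.03 m or angle between any of capped_large, capped_medium, capped_small's own z axis and vertical above 0.5 rad).
It also fails if it takes over 91 s, if anything falls off the work surface, if the arm or the gripper's body presses on something with over 40 N, if the wrist force passes 120 N, or if a joint passes its speed limit or range.

## Working session

There is one attempt and no reset: what is moved stays moved. The work goes in short steps, Python scripts to look and compute and a tool call to move; the robot and the scene stay as the last step left them, time stands still between calls to the robot, and variables do not carry over. Pictures are saved under pics/ and viewed, and the job is handed in when it is done.

Besides the shell and the picture viewer there is one more tool, called after ">>>" in YAML: its name, and indented under it one key for each argument. arm_command: Moves the arm, as the interface text tells. Its arguments: {"type":"object","properties":{"commands":{"type":"array","items":{"type":"object","properties":{"tx":{"type":"number"},"ty":{"type":"number"},"tz":{"type":"number"},"roll":{"type":"number"},"grip":{"type":"number"}}}},"squeeze":{"type":"number"}},"required":["commands"]}

```bash
mkdir -p pics
python3 - <<'E'
from plant import monitor,cams
import cv2
for n in("scene","top"):
    im=cams.get_image(n); cv2.imwrite(f"pics/{n}0.png",im[:,:,::-1]); i=cams.camera_info(n); print(n,i)
print(monitor.observe())
E
```

```text
scene {'intrinsics': array([[434.36096548,   0.        , 320.40877705],
       [  0.        , 434.36096548, 236.79986258],
       [  0.        ,   0.        ,   1.        ]]), 'D': array([-0.0206408,  0.       ,  0.       ,  0.       ,  0.       ]), 'rvec': array([ 1.97778699,  1.00590672, -0.55754267]), 'tvec': array([-0.34538791, -0.15571106,  1.09319745])}
top {'intrinsics': array([[546.79972298,   0.        , 326.16464348],
       [  0.        , 546.79972298, 236.51574033],
       [  0.        ,   0.        ,   1.        ]]), 'D': array([-0.03048111,  0.        ,  0.        ,  0.        ,  0.        ]), 'rvec': array([ 2.15394422, -2.15778324,  0.1644337 ]), 'tvec': array([0.04550828, 0.50009617, 1.09176688])}
{'time_s': 0.1, 'joint_pos': array([-1.3614664 ,  0.5920711 ,  0.04830323,  1.60969412, -0.03336051,
        0.94269059, -0.03370543]), 'qvel': array([ 1.46181572e-04, -9.61362646e-04, -1.45729230e-03, -2.46693781e-03,
       -1.79299680e-05,  5.36215458e-04, -4.27186506e-04]), 'effort': array([ 5.18350294e-03, -5.49995720e+01,  1.55326132e+00, -1.98825109e+01,
        9.68572480e-03,  3.82048718e-03, -1.68104453e-06]), 'tool_pos': array([0.21596463, 0.69130603, 0.23022363]), 'tcp_rot': array([-1.21495357e-04,  1.50817132e-01,  9.88561143e-01, -1.02172837e-03]), 'ft_force': array([0.03701703, 0.8652705 , 0.39680397]), 'ft_torque': array([0.00830026, 0.03110777, 0.0359487 ]), 'finger_gap': 0.9969814271952274}
```

View pics/scene0.png

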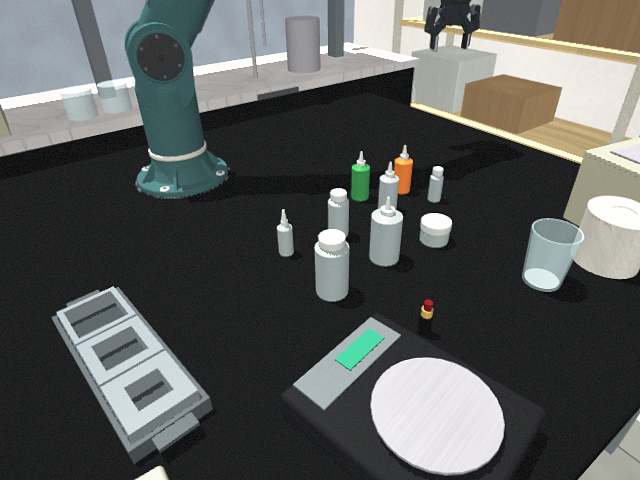

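View pics/top0.png

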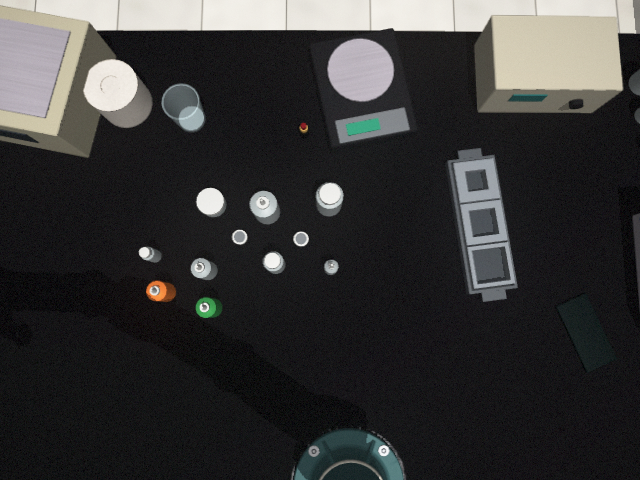

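The top view shows nozzle_large at (264,205), nozzle_medium at (203,268) and nozzle_small at (331,267). The capped bottles are at (329,196), (273,262) and (147,254). The other distractors are the green bottle (208,307), orange bottle (160,291), jar (210,202), glass and vial, plus two unexplained rings at (240,237) and (301,239). I'll check all of these in close crops.

```bash
cat > h.py <<'E'
import numpy as np,cv2
from plant import cams
def ray(cam,uv):
    i=cams.camera_info(cam);R=cv2.Rodrigues(i["rvec"])[0];t=i["tvec"]
    p=cv2.undistortPoints(np.array([[uv]],float),i["intrinsics"],i["D"])[0,0]
    return -R.T@t, R.T@np.array([p[0],p[1],1.])
def plane(cam,uv,z):
    o,d=ray(cam,uv); return o+d*(z-o[2])/d[2]
def tri(ut,us):
    o1,d1=ray("top",ut);o2,d2=ray("scene",us);d1/=np.linalg.norm(d1);d2/=np.linalg.norm(d2)
    s=np.linalg.lstsq(np.c_[d1,-d2],o2-o1,rcond=None)[0];a=o1+s[0]*d1;b=o2+s[1]*d2
    return (a+b)/2,np.linalg.norm(a-b)
def proj(cam,P):
    i=cams.camera_info(cam);return cv2.projectPoints(np.array(P,float).reshape(-1,1,3),i["rvec"],i["tvec"],i["intrinsics"],i["D"])[0][:,0]
E
python3 - <<'E'
import cv2
from h import *
a=cv2.imread("pics/top0.png");b=cv2.imread("pics/scene0.png")
cv2.imwrite("pics/ct.png",cv2.resize(a[170:330,130:360],None,fx=3.4,fy=3.4,interpolation=2))
cv2.imwrite("pics/cs.png",cv2.resize(b[140:310,260:460],None,fx=3.4,fy=3.4,interpolation=2))
cv2.imwrite("pics/cc.png",cv2.resize(a[140:310,430:530],None,fx=3.4,fy=3.4,interpolation=2))
for uv in((240,237),(301,239)):
    p=plane("top",uv,0);print(p,proj("scene",p))
E
```

```text
[0.50409328 0.22682182 0.        ] [[387.29585857 233.15757755]]
[0.49970286 0.09752318 0.        ] [[333.664453   255.48958529]]
```

View pics/ct.png

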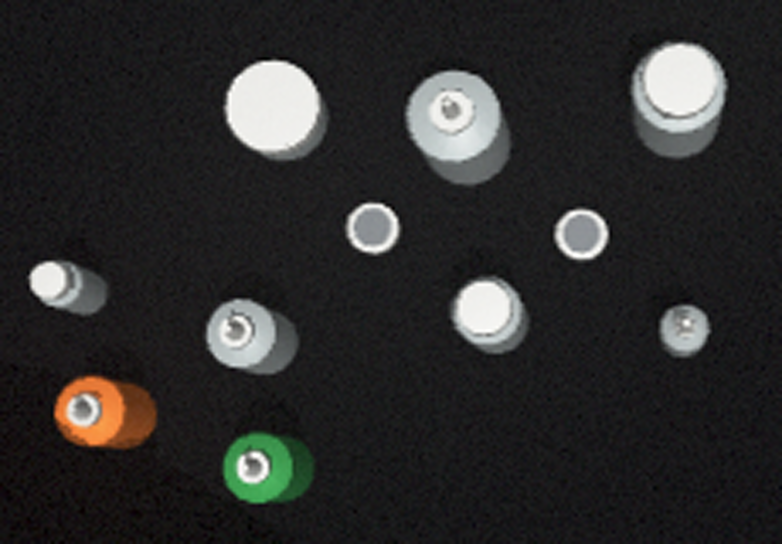

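View pics/cs.png

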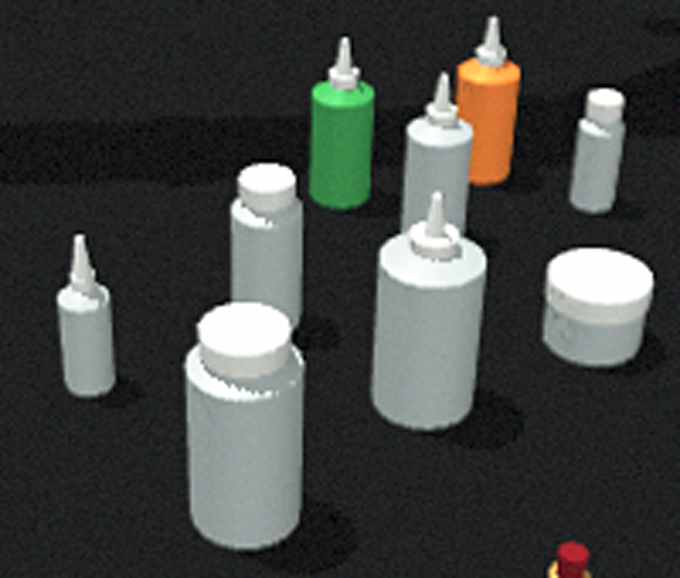

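View pics/cc.png

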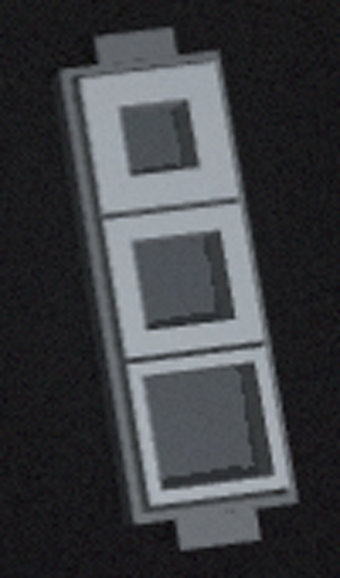

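Crop check: the three pointed-nozzle milky bottles are the choices, at scene (285,240), (388,190) and (385,235). The two rings have their bases hidden in the scene view. Next I measure.

Run:
```python
from h import *
a=cv2.imread("pics/top0.png");b=cv2.imread("pics/scene0.png")
H=cv2.cvtColor(a,cv2.COLOR_BGR2HSV)
V=a.min(2)
for n,x,y,z,r in(("L",262,202,.103,10),("M",200,267,.088,8),("S",331,266,.070,6),("cL",329,194,.109,16),("cM",272,261,.094,14),("cS",145,253,.076,10)):
    for th in(200,215,225):
        m=np.zeros_like(V);m[y-r:y+r+1,x-r:x+r+1]=(V[y-r:y+r+1,x-r:x+r+1]>th)
        c=cv2.findContours(m,0,2)[0]
        if not c: continue
        c=cv2.convexHull(np.vstack(c));(u,v),rr=cv2.minEnclosingCircle(c)
        p=plane("top",(u,v),z);q=plane("top",(u+rr,v),z);print(n,th,np.round((u,v,rr),1),p.round(4),"diam",round(2*np.linalg.norm(p-q),4))
# outlines of whole bottles, top
m=(V>60).astype(np.uint8)
for c in cv2.findContours(m[170:330,130:360],0,2)[0]:
    if cv2.contourArea(c)>60:
        print(cv2.boundingRect(c+np.array([130,170])),cv2.contourArea(c))
# tips
P,e=tri((331.5,265),(283.5,209.5));print("tipS",P,e)
P,e=tri((262.5,201.5),(388,197));print("tipL",P,e)
P,e=tri((199.5,266),(390.3,162));print("tipM",P,e)
# holders: rim
m=(V>135).astype(np.uint8)[140:310,430:530]
cs,hi=cv2.findContours(m,cv2.RETR_CCOMP,2)
for c,h in zip(cs,hi[0]):
    if cv2.contourArea(c)>150:
        bx=cv2.boxPoints(cv2.minAreaRect(c))+np.array([430,140]);w=np.array([plane("top",k,.036) for k in bx])
        print("hole" if h[3]>=0 else "outer",w.mean(0).round(4),np.linalg.norm(w-np.roll(w,-1,0),axis=1).round(4), np.degrees(np.arctan2(*(w[1]-w[0])[[1,0]])).round(1))
```

```text
L 200 [265.  205.    9.9] [0.5526 0.1645 0.103 ] diam 0.0385
L 215 [264.6 204.8   9. ] [0.5531 0.1653 0.103 ] diam 0.0351
L 225 [263.5 204.    7.8] [0.5546 0.1674 0.103 ] diam 0.0305
M 200 [199.6 269.4   6.5] [0.4285 0.2913 0.088 ] diam 0.0253
M 215 [198.7 267.3   4.5] [0.4325 0.2932 0.088 ] diam 0.0176
M 225 [198.8 267.1   4.3] [0.433 0.293 0.088] diam 0.0168
S 200 [332.  266.    2.2] [0.4363 0.0337 0.07  ] diam 0.0089
S 215 [331.5 264.5   0.7] [0.4393 0.0347 0.07  ] diam 0.0028
cL 200 [329.2 195.4  12.4] [0.5705 0.0395 0.109 ] diam 0.0481
cL 215 [330.5 195.   12.1] [0.5712 0.037  0.109 ] diam 0.047
cL 225 [329.5 193.2   9.9] [0.5749 0.0389 0.109 ] diam 0.0386
cM 200 [272.  260.5   7.8] [0.4451 0.1504 0.094 ] diam 0.0303
cM 215 [271.8 260.2   7.5] [0.4457 0.1508 0.094 ] diam 0.0291
cM 225 [271.9 260.1   7.4] [0.4458 0.1507 0.094 ] diam 0.0288
cS 200 [144.  252.    5.1] [0.4638 0.4047 0.076 ] diam 0.0202
cS 215 [143.8 252.2   4.7] [0.4634 0.405  0.076 ] diam 0.0187
cS 225 [144.  252.    4.5] [0.4638 0.4047 0.076 ] diam 0.0177
(196, 301, 20, 17) 208.5
(149, 285, 17, 15) 159.0
(324, 260, 15, 15) 158.0
(190, 258, 27, 22) 420.0
(262, 251, 23, 23) 359.5
(138, 247, 23, 16) 243.0
(293, 231, 16, 16) 181.0
(231, 229, 17, 16) 181.5
(249, 191, 31, 34) 742.0
(196, 187, 30, 30) 654.5
(315, 182, 29, 35) 719.0
tipS [0.43644719 0.03513798 0.09058871] 0.00011115925874694544
tipL [0.55595374 0.16794344 0.12322709] 0.0015861390082029872
tipM [0.43405605 0.28798879 0.10996987] 0.00274169983383395
outer [ 0.4411 -0.2938  0.036 ] [0.0876 0.0858 0.0867 0.0854] -82.0
hole [ 0.441  -0.2942  0.036 ] [0.0765 0.0756 0.0758 0.0753] -82.0
outer [ 0.5305 -0.2826  0.036 ] [0.0876 0.0855 0.0867 0.0851] -82.3
hole [ 0.5306 -0.2826  0.036 ] [0.0627 0.0616 0.0622 0.0614] -82.3
outer [ 0.6199 -0.2714  0.036 ] [0.0867 0.0862 0.0858 0.0858] -81.5
hole [ 0.6197 -0.271   0.036 ] [0.0502 0.0497 0.0499 0.0496] -81.6
```

Run:
```python
from h import *
a=cv2.imread("pics/top0.png");b=cv2.imread("pics/scene0.png")
t=np.linspace(0,2*np.pi,60)
def circ(x,y,r,z): return np.c_[x+r*np.cos(t),y+r*np.sin(t),0*t+z]
for n,x,y,r,z in(("L",.555,.167,.027,.089),("M",.4335,.2905,.020,.074),("S",.437,.0345,.014,.056)):
    for nm in("top","scene"):
        q=np.vstack([proj(nm,circ(x,y,r,0)),proj(nm,circ(x,y,r,z))]);print(n,nm,q.min(0).round(1),q.max(0).round(1), "tip",proj(nm,[x,y,z+.036])[0].round(1))
m=(b.min(2)>75).astype(np.uint8)
for u,v in((285,240),(385,245),(388,195)):
    print([ (row,np.where(m[row,u-25:u+25])[0][[0,-1]]+u-25) for row in (v-12,v,v+8)])
for nm,xy in(("cL",(.5745,.039)),("cM",(.4457,.1507)),("cS",(.4637,.405))): print(nm)
print(tri((272,260),(338.5,194.5)),tri((144,252),(437,170)),tri((329.5,193.5),(332,240)))
# rings
for r in(.0,.03,.06): print(plane("top",(239.5,237),r).round(3),plane("top",(301,239),r).round(3))
```

```text
L top [250.7 191.8] [281.2 225.8] tip [262.6 201.5]
L scene [367.4 206.7] [401.3 265.3] tip [386.8 196.1]
M top [191.4 257.3] [218.6 279.8] tip [197.6 265.8]
M scene [377.4 173.6] [398.9 213.7] tip [390.3 161.7]
S top [324.2 259.3] [338.4 275.1] tip [331.9 264.7]
S scene [276.8 222.2] [294. 256.] tip [283.3 209. ]
[(228, array([277, 291])), (240, array([278, 292])), (248, array([279, 293]))]
[(233, array([370, 401])), (245, array([370, 399])), (253, array([369, 399]))]
[(183, array([380, 398])), (195, array([379, 397])), (203, array([378, 396]))]
cL
cM
cS
(array([0.4462296 , 0.15031172, 0.08683938]), np.float64(0.00178285096359456)) (array([0.46321386, 0.40506511, 0.07037703]), np.float64(0.0036079916876250464)) (array([0.57560979, 0.03815485, 0.10066966]), np.float64(0.0014757284232031385))
[0.504 0.228 0.   ] [0.5   0.098 0.   ]
[0.5   0.224 0.03 ] [0.496 0.097 0.03 ]
[0.496 0.219 0.06 ] [0.492 0.096 0.06 ]
```

>>> arm_command:
  commands:
    - {"tx": 0.5,"ty": -1,"roll": 6,"grip": 0}
    - {"tx": 1.1,"ty": -2,"roll": 12,"grip": 0}
    - {"tx": 1.6,"ty": -3,"roll": 18,"grip": 0}
    - {"tx": 2.2,"ty": -4,"roll": 24,"grip": 0}
    - {"tx": 2.7,"ty": -5,"roll": 24.4,"grip": 0}
    - {"tx": 3.3,"ty": -6,"roll": 24.4,"grip": 0}
    - {"tx": 3.8,"ty": -7,"roll": 24.4,"grip": 0}
    - {"tx": 4.4,"ty": -8,"roll": 24.4,"grip": 0}
    - {"tx": 4.9,"ty": -9,"roll": 24.4,"grip": 0}
    - {"tx": 5.44,"ty": -10,"roll": 24.4,"grip": 0}
    - {"tx": 5.44,"ty": -10,"roll": 24.4,"grip": 0}
    - {"tx": 5.44,"ty": -10,"roll": 24.4,"grip": 0}
    - {"tx": 5.44,"ty": -10,"roll": 24.4,"grip": 0}
  squeeze: 40

```text
schema error: expected keys tx, ty, tz, roll, grip
```

```bash
cat > st.py <<'E'
from plant import monitor
import numpy as np
from scipy.spatial.transform import Rotation as R
s=monitor.observe();q=s["tcp_rot"];m=R.from_quat([q[1],q[2],q[3],q[0]]).as_matrix()
print("t",round(s["time_s"],2),"pos",s["tool_pos"].round(4),"jaw",np.degrees(np.arctan2(m[1,1],m[0,1])).round(1),"zdir",m[:,2].round(3),"gap",round(s["finger_gap"],3),"F",s["ft_force"].round(1),"q",s["joint_pos"].round(2))
E
python3 st.py
python3 - <<'E'
from plant import cams
import cv2
im=cams.get_image("scene")[:,:,::-1];cv2.imwrite("pics/s1.png",im)
E
```

```text
t 0.1 pos [0.216  0.6913 0.2302] jaw 72.7 zdir [-0.001 -0.002 -1.   ] gap 0.997 F [0.  0.9 0.4] q [-1.36  0.59  0.05  1.61 -0.03  0.94 -0.03]
```

View pics/s1.png

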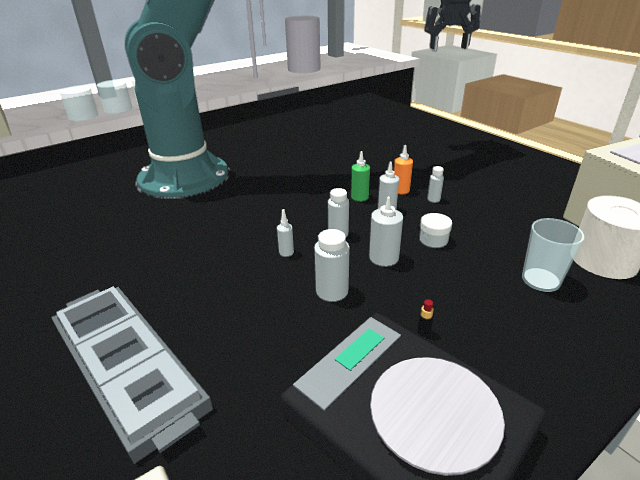

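The call was refused because every row needs all the keys. The scene hasn't changed. I'll send it again.

>>> arm_command:
  commands:
    - {"tx": 0.5,"ty": -1,"tz": 0,"roll": 6,"grip": 0}
    - {"tx": 1.1,"ty": -2,"tz": 0,"roll": 12,"grip": 0}
    - {"tx": 1.6,"ty": -3,"tz": 0,"roll": 18,"grip": 0}
    - {"tx": 2.2,"ty": -4,"tz": 0,"roll": 24,"grip": 0}
    - {"tx": 2.7,"ty": -5,"tz": 0,"roll": 24.4,"grip": 0}
    - {"tx": 3.3,"ty": -6,"tz": 0,"roll": 24.4,"grip": 0}
    - {"tx": 3.8,"ty": -7,"tz": 0,"roll": 24.4,"grip": 0}
    - {"tx": 4.4,"ty": -8,"tz": 0,"roll": 24.4,"grip": 0}
    - {"tx": 4.9,"ty": -9,"tz": 0,"roll": 24.4,"grip": 0}
    - {"tx": 5.44,"ty": -10,"tz": 0,"roll": 24.4,"grip": 0}
    - {"tx": 5.44,"ty": -10,"tz": 0,"roll": 24.4,"grip": 0}
    - {"tx": 5.44,"ty": -10,"tz": 0,"roll": 24.4,"grip": 0}
    - {"tx": 5.44,"ty": -10,"tz": 0,"roll": 24.4,"grip": 0}
  squeeze: 40

```text
time_s: 1.45
tool_pos: [0.433, 0.2926, 0.2304]
tcp_rot: [-0.0, -0.062, 0.998, -0.0]
ft_force: [-0.1, 0.6, 0.7]
finger_gap: 0.999
```

```bash
python3 st.py
python3 - <<'E'
from plant import cams
import cv2
im=cams.get_image("scene")[:,:,::-1];cv2.imwrite("pics/s2.png",im)
E
```

```text
t 1.45 pos [0.433  0.2926 0.2304] jaw 97.1 zdir [-0.    -0.001 -1.   ] gap 0.999 F [-0.1  0.6  0.7] q [-0.66  0.34 -0.02  2.06  0.01  0.74  1.  ]
```

View pics/s2.png

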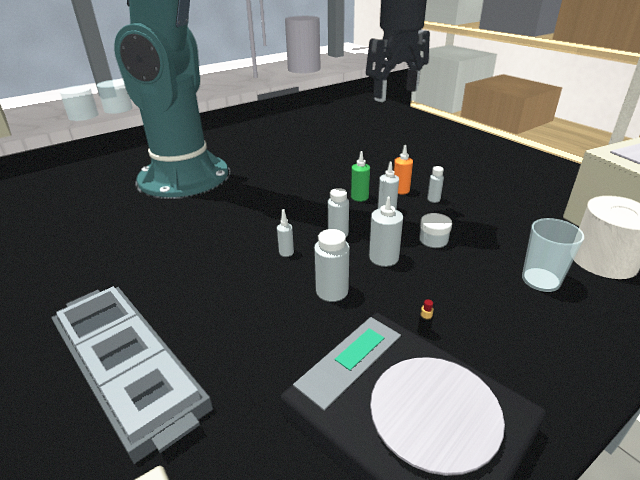

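The gripper hangs at (398,90), directly above nozzle_medium. I'll lower it and stop before closing.

>>> arm_command:
  commands:
    - {"tx": 0,"ty": -0.04,"tz": -1,"roll": 0,"grip": 0}
    - {"tx": 0,"ty": -0.04,"tz": -2,"roll": 0,"grip": 0}
    - {"tx": 0,"ty": -0.04,"tz": -2.6,"roll": 0,"grip": 0}
    - {"tx": 0,"ty": -0.04,"tz": -3.2,"roll": 0,"grip": 0}
    - {"tx": 0,"ty": -0.04,"tz": -3.7,"roll": 0,"grip": 0}
    - {"tx": 0,"ty": -0.04,"tz": -4.2,"roll": 0,"grip": 0}
    - {"tx": 0,"ty": -0.04,"tz": -4.65,"roll": 0,"grip": 0}
    - {"tx": 0,"ty": -0.04,"tz": -4.65,"roll": 0,"grip": 0}
    - {"tx": 0,"ty": -0.04,"tz": -4.65,"roll": 0,"grip": 0}

```text
time_s: 2.4
tool_pos: [0.4321, 0.2927, 0.0443]
tcp_rot: [-0.0, -0.064, 0.998, -0.0]
ft_force: [-0.5, 0.7, 0.7]
finger_gap: 1.003
```

```bash
python3 st.py
python3 - <<'E'
from plant import cams
import cv2
im=cams.get_image("scene")[:,:,::-1];cv2.imwrite("pics/s3.png",cv2.resize(im[80:280,270:490],None,fx=3,fy=3))
E
```

```text
t 2.4 pos [0.4321 0.2927 0.0443] jaw 97.3 zdir [-0.001 -0.001 -1.   ] gap 1.003 F [-0.5  0.7  0.7] q [-0.67  0.64 -0.02  2.18  0.03  0.32  0.98]
```

View pics/s3.png

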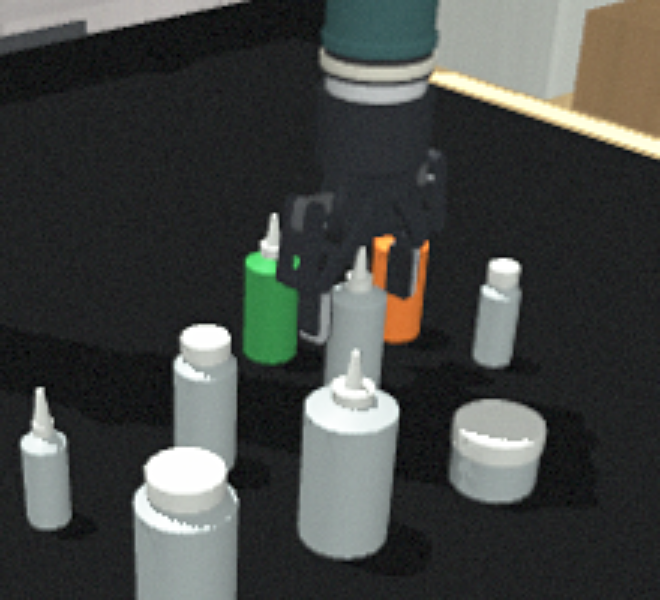

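The pads straddle nozzle_medium, at crop (355,310), and nothing else is touched. I'll close.

>>> arm_command:
  commands:
    - {"tx": 0,"ty": 0,"tz": 0,"roll": 0,"grip": 0.3}
    - {"tx": 0,"ty": 0,"tz": 0,"roll": 0,"grip": 0.5}
    - {"tx": 0,"ty": 0,"tz": 0,"roll": 0,"grip": 0.7}
    - {"tx": 0,"ty": 0,"tz": 0,"roll": 0,"grip": 0.8}
    - {"tx": 0,"ty": 0,"tz": 0,"roll": 0,"grip": 0.8}
    - {"tx": 0,"ty": 0,"tz": 0,"roll": 0,"grip": 0.8}
    - {"tx": 0,"ty": 0,"tz": 0,"roll": 0,"grip": 0.8}
    - {"tx": 0,"ty": 0,"tz": 0,"roll": 0,"grip": 0.8}
  squeeze: 30

```text
time_s: 3.25
tool_pos: [0.4331, 0.2928, 0.0455]
tcp_rot: [0.001, -0.064, 0.998, 0.0]
ft_force: [-0.4, -0.8, 6.5]
finger_gap: 0.462
```

>>> arm_command:
  commands:
    - {"tx": 0,"ty": 0,"tz": 0.3,"roll": 0,"grip": 0.8}
    - {"tx": 0,"ty": 0,"tz": 0.8,"roll": 0,"grip": 0.8}
    - {"tx": 0,"ty": 0,"tz": 1.5,"roll": 0,"grip": 0.8}
    - {"tx": 0,"ty": 0,"tz": 2.2,"roll": 0,"grip": 0.8}
    - {"tx": 0,"ty": 0,"tz": 2.9,"roll": 0,"grip": 0.8}
    - {"tx": 0,"ty": 0,"tz": 3.6,"roll": 0,"grip": 0.8}
    - {"tx": 0,"ty": 0,"tz": 4.2,"roll": 0,"grip": 0.8}
    - {"tx": 0,"ty": 0,"tz": 4.2,"roll": 0,"grip": 0.8}

```text
time_s: 4.05
tool_pos: [0.4349, 0.294, 0.2173]
tcp_rot: [0.004, -0.063, 0.998, 0.002]
ft_force: [1.0, 1.2, -1.0]
finger_gap: 0.457
```

```bash
python3 st.py
python3 - <<'E'
from plant import cams
import cv2
im=cams.get_image("scene")[:,:,::-1];cv2.imwrite("pics/s4.png",im)
E
```

```text
t 4.05 pos [0.4349 0.294  0.2173] jaw 97.3 zdir [ 0.007  0.005 -1.   ] gap 0.457 F [ 1.   1.2 -1. ] q [-0.66  0.36 -0.03  2.08  0.02  0.7   1.  ]
```

View pics/s4.png

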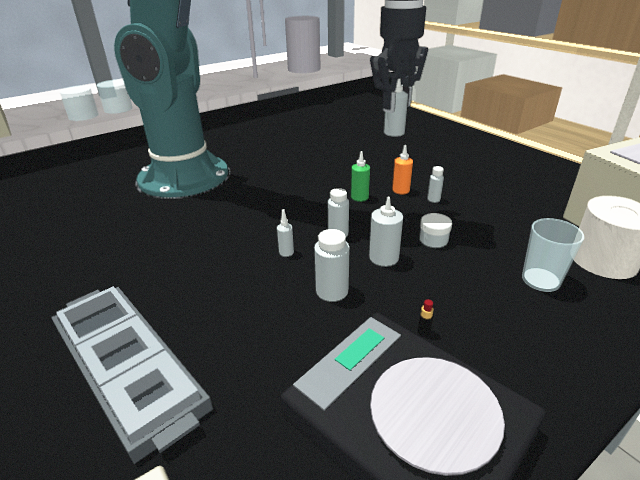

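nozzle_medium hangs upright in the jaws at (396,115), with a 39 mm gap. I'll carry it to the middle pocket.

>>> arm_command:
  commands:
    - {"tx": 0.1,"ty": -0.5,"tz": 0,"roll": 0,"grip": 0.8}
    - {"tx": 0.2,"ty": -1.3,"tz": 0,"roll": 0,"grip": 0.8}
    - {"tx": 0.4,"ty": -2.2,"tz": 0,"roll": 0,"grip": 0.8}
    - {"tx": 0.5,"ty": -3.1,"tz": 0,"roll": 0,"grip": 0.8}
    - {"tx": 0.7,"ty": -4.0,"tz": 0,"roll": 0,"grip": 0.8}
    - {"tx": 0.8,"ty": -4.9,"tz": 0,"roll": 0,"grip": 0.8}
    - {"tx": 1.0,"ty": -5.8,"tz": 0,"roll": 0,"grip": 0.8}
    - {"tx": 1.1,"ty": -6.7,"tz": 0,"roll": 0,"grip": 0.8}
    - {"tx": 1.3,"ty": -7.6,"tz": 0,"roll": 0,"grip": 0.8}
    - {"tx": 1.4,"ty": -8.5,"tz": 0,"roll": 0,"grip": 0.8}
    - {"tx": 1.6,"ty": -9.4,"tz": 0,"roll": 0,"grip": 0.8}
    - {"tx": 1.7,"ty": -10.3,"tz": 0,"roll": 0,"grip": 0.8}
    - {"tx": 1.9,"ty": -11.2,"tz": 0,"roll": 0,"grip": 0.8}
    - {"tx": 2.0,"ty": -12.1,"tz": 0,"roll": 0,"grip": 0.8}
    - {"tx": 2.2,"ty": -13.0,"tz": 0,"roll": 0,"grip": 0.8}
    - {"tx": 2.3,"ty": -13.8,"tz": 0,"roll": 0,"grip": 0.8}
    - {"tx": 2.39,"ty": -14.42,"tz": 0,"roll": 0,"grip": 0.8}
    - {"tx": 2.39,"ty": -14.42,"tz": 0,"roll": 0,"grip": 0.8}
    - {"tx": 2.39,"ty": -14.42,"tz": 0,"roll": 0,"grip": 0.8}
    - {"tx": 2.39,"ty": -14.42,"tz": 0,"roll": 0,"grip": 0.8}

```text
time_s: 6.1
tool_pos: [0.5287, -0.2817, 0.2143]
tcp_rot: [0.001, -0.064, 0.998, 0.002]
ft_force: [1.0, -0.5, -1.2]
finger_gap: 0.458
```

```bash
python3 st.py
python3 - <<'E'
from plant import cams
import cv2
im=cams.get_image("scene")[:,:,::-1];cv2.imwrite("pics/s5.png",im)
E
```

```text
t 6.1 pos [ 0.5287 -0.2817  0.2143] jaw 97.4 zdir [ 0.002  0.005 -1.   ] gap 0.458 F [ 1.  -0.5 -1.2] q [ 0.35  0.45  0.08  1.92 -0.06  0.77  2.17]
```

View pics/s5.png

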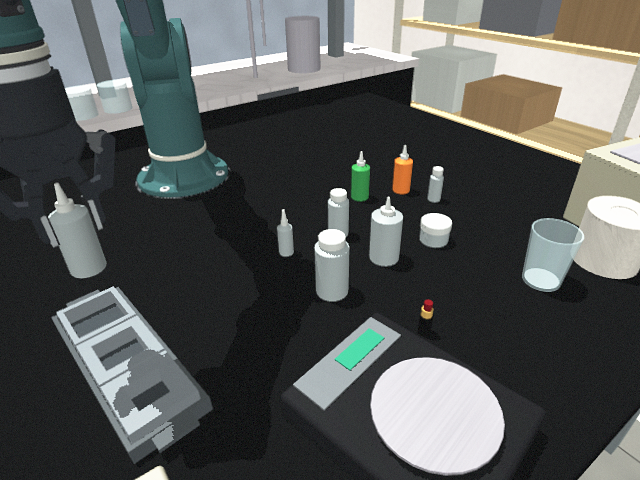

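nozzle_medium is still held, base at about (86,274), above the caddy. I'll check its offset from the TCP.

Run:
```python
from h import *
t=np.linspace(0,2*np.pi,60)
x,y,z=.5287,-.2817,.170
q=proj("scene",np.c_[x+.02*np.cos(t),y+.02*np.sin(t),0*t+z]);print("base ring px",q.min(0),q.max(0))
print("tip",proj("scene",[x,y,z+.11]))
b=cv2.imread("pics/s5.png");m=(b.min(2)>90)
for r in(240,250,260,268,272,275): 
    w=np.where(m[r,30:120])[0]+30; print(r,w[[0,-1]] if len(w) else 0)
im=cams.get_image("top")[:,:,::-1];cv2.imwrite("pics/t5.png",cv2.resize(im[120:330,380:600],None,fx=2.8,fy=2.8))
print("top tip/base",proj("top",[[x,y,z+.11],[x,y,z]]))
```

```text
base ring px [ 70.68085275 255.81021412] [107.46543903 276.82976546]
tip [[ 55.91639367 181.33321682]]
240 [50 97]
250 [ 61 101]
260 [ 65 105]
268 [ 68 103]
272 [70 98]
275 [72 93]
top tip/base [[527.4294415  198.36923153]
 [504.8771712  210.77133742]]
```

View pics/t5.png

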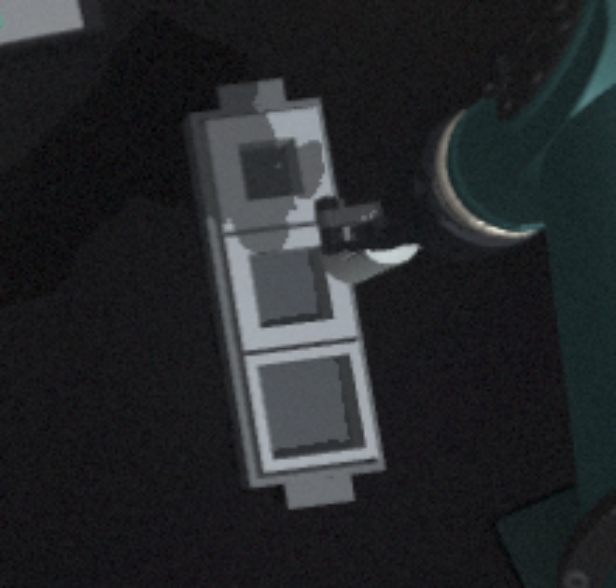

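>>> arm_command:
  commands:
    - {"tx": 0,"ty": 0,"tz": -0.8,"roll": 0,"grip": 0.8}
    - {"tx": 0,"ty": 0,"tz": -1.5,"roll": 0,"grip": 0.8}
    - {"tx": 0,"ty": 0,"tz": -2.2,"roll": 0,"grip": 0.8}
    - {"tx": 0,"ty": 0,"tz": -2.8,"roll": 0,"grip": 0.8}
    - {"tx": 0,"ty": 0,"tz": -3.1,"roll": 0,"grip": 0.8}
    - {"tx": 0,"ty": 0,"tz": -3.1,"roll": 0,"grip": 0.8}

```text
time_s: 6.8
tool_pos: [0.5283, -0.2803, 0.0894]
tcp_rot: [0.0, -0.065, 0.998, 0.003]
ft_force: [-0.4, 0.2, -0.8]
finger_gap: 0.459
```

```bash
python3 st.py
python3 - <<'E'
from plant import cams
import cv2
im=cams.get_image("scene")[:,:,::-1];cv2.imwrite("pics/s6.png",cv2.resize(im[200:460,0:260],None,fx=2.2,fy=2.2))
E
```

```text
t 6.8 pos [ 0.5283 -0.2803  0.0894] jaw 97.5 zdir [ 0.     0.006 -1.   ] gap 0.459 F [-0.4  0.2 -0.8] q [ 0.37  0.63  0.06  1.99 -0.08  0.53  2.19]
```

View pics/s6.png

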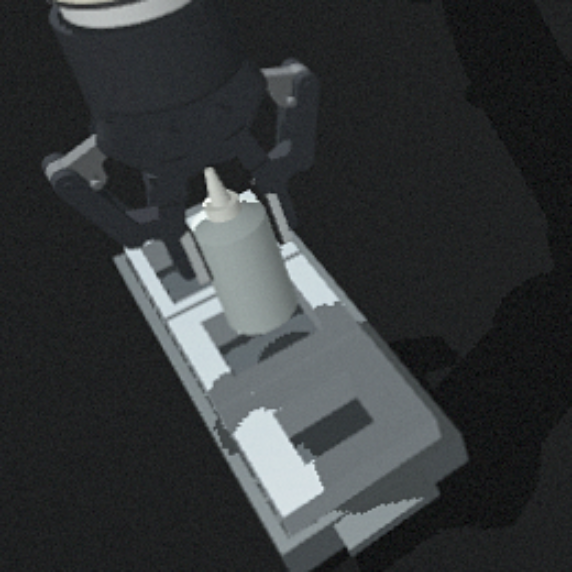

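The bottle base (crop (262,325)) sits over the middle pocket. I'll lower it the rest of the way.

>>> arm_command:
  commands:
    - {"tx": 0,"ty": -0.03,"tz": -0.2,"roll": 0,"grip": 0.8}
    - {"tx": 0,"ty": -0.03,"tz": -0.4,"roll": 0,"grip": 0.8}
    - {"tx": 0,"ty": -0.03,"tz": -0.6,"roll": 0,"grip": 0.8}
    - {"tx": 0,"ty": -0.03,"tz": -0.75,"roll": 0,"grip": 0.8}
    - {"tx": 0,"ty": -0.03,"tz": -0.83,"roll": 0,"grip": 0.8}
    - {"tx": 0,"ty": -0.03,"tz": -0.83,"roll": 0,"grip": 0.8}
    - {"tx": 0,"ty": -0.03,"tz": -0.83,"roll": 0,"grip": 0.8}

```text
time_s: 7.55
tool_pos: [0.5292, -0.2822, 0.0575]
tcp_rot: [0.001, -0.065, 0.998, 0.002]
ft_force: [-0.6, -0.0, -0.9]
finger_gap: 0.459
```

```bash
python3 st.py
python3 - <<'E'
from plant import cams
import cv2
im=cams.get_image("scene")[:,:,::-1];cv2.imwrite("pics/s7.png",cv2.resize(im[200:460,0:260],None,fx=2.2,fy=2.2))
E
```

```text
t 7.55 pos [ 0.5292 -0.2822  0.0575] jaw 97.5 zdir [ 0.003  0.005 -1.   ] gap 0.459 F [-0.6 -0.  -0.9] q [ 0.38  0.68  0.05  2.   -0.08  0.46  2.2 ]
```

View pics/s7.png

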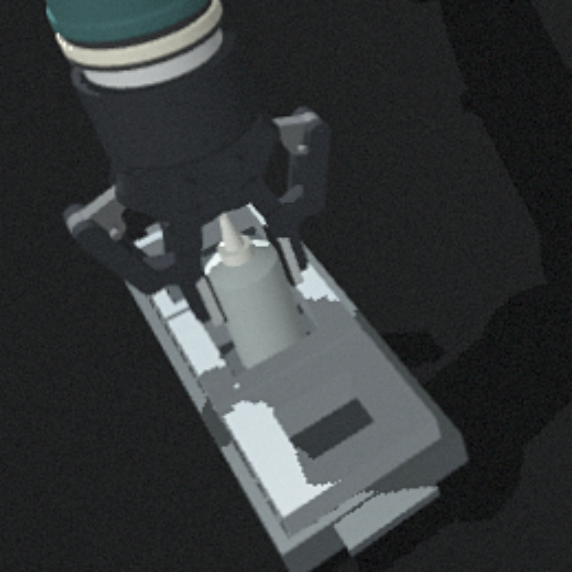

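The bottle is inside the pocket with about 1 mm to go. I'll lower it slightly and let go.

>>> arm_command:
  commands:
    - {"tx": 0,"ty": 0,"tz": -0.03,"roll": 0,"grip": 0.8}
    - {"tx": 0,"ty": 0,"tz": -0.05,"roll": 0,"grip": 0.8}
    - {"tx": 0,"ty": 0,"tz": -0.05,"roll": 0,"grip": 0.8}

```text
time_s: 7.9
tool_pos: [0.5297, -0.2824, 0.0565]
tcp_rot: [0.002, -0.065, 0.998, 0.002]
ft_force: [-0.7, -0.1, 5.4]
finger_gap: 0.459
```

>>> arm_command:
  commands:
    - {"tx": 0,"ty": 0,"tz": 0,"roll": 0,"grip": 0.48}
    - {"tx": 0,"ty": 0,"tz": 0,"roll": 0,"grip": 0.4}
    - {"tx": 0,"ty": 0,"tz": 0,"roll": 0,"grip": 0.2}
    - {"tx": 0,"ty": 0,"tz": 0,"roll": 0,"grip": 0.1}
    - {"tx": 0,"ty": 0,"tz": 0,"roll": 0,"grip": 0}
    - {"tx": 0,"ty": 0,"tz": 0,"roll": 0,"grip": 0}
    - {"tx": 0,"ty": 0,"tz": 0.5,"roll": 0,"grip": 0}
    - {"tx": 0,"ty": 0,"tz": 1.2,"roll": 0,"grip": 0}
    - {"tx": 0,"ty": 0,"tz": 2,"roll": 0,"grip": 0}
    - {"tx": 0,"ty": 0,"tz": 3,"roll": 0,"grip": 0}
    - {"tx": 0,"ty": 0,"tz": 4,"roll": 0,"grip": 0}
    - {"tx": 0,"ty": 0,"tz": 4,"roll": 0,"grip": 0}

```text
time_s: 9.1
tool_pos: [0.5332, -0.2845, 0.2224]
tcp_rot: [0.007, -0.065, 0.998, -0.001]
ft_force: [1.0, -0.6, 0.3]
finger_gap: 1.002
```

```bash
python3 st.py
python3 - <<'E'
from plant import cams
import cv2
im=cams.get_image("scene")[:,:,::-1];cv2.imwrite("pics/s8.png",cv2.resize(im[200:460,0:260],None,fx=2.2,fy=2.2))
E
```

```text
t 9.1 pos [ 0.5332 -0.2845  0.2224] jaw 97.4 zdir [ 0.014 -0.    -1.   ] gap 1.002 F [ 1.  -0.6  0.3] q [ 0.35  0.45  0.09  1.91 -0.06  0.78  2.18]
```

View pics/s8.png

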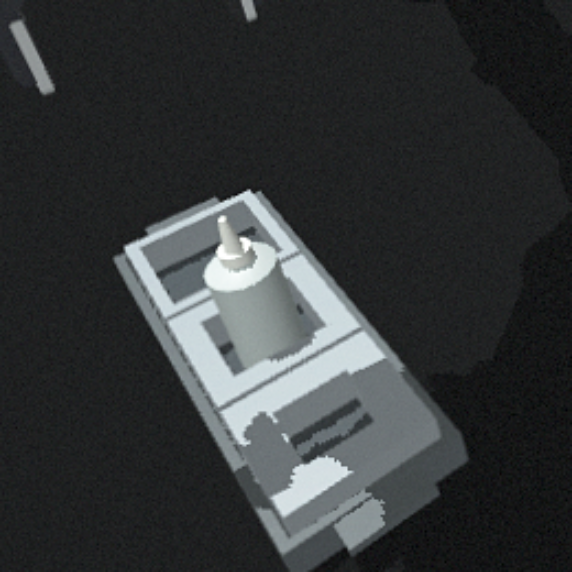

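nozzle_medium stands in the middle pocket at crop (250,310). Next is nozzle_large.

>>> arm_command:
  commands:
    - {"tx": 0,"ty": 1,"tz": 0,"roll": 0,"grip": 0}
    - {"tx": 0.1,"ty": 2,"tz": 0,"roll": 0,"grip": 0}
    - {"tx": 0.15,"ty": 3,"tz": 0,"roll": 0,"grip": 0}
    - {"tx": 0.2,"ty": 4,"tz": 0,"roll": 0,"grip": 0}
    - {"tx": 0.25,"ty": 5,"tz": 0,"roll": 0,"grip": 0}
    - {"tx": 0.3,"ty": 6,"tz": 0,"roll": 0,"grip": 0}
    - {"tx": 0.35,"ty": 7,"tz": 0,"roll": 0,"grip": 0}
    - {"tx": 0.4,"ty": 8,"tz": 0,"roll": 0,"grip": 0}
    - {"tx": 0.45,"ty": 9,"tz": 0,"roll": 0,"grip": 0}
    - {"tx": 0.5,"ty": 10,"tz": 0,"roll": 0,"grip": 0}
    - {"tx": 0.57,"ty": 11,"tz": 0,"roll": 0,"grip": 0}
    - {"tx": 0.57,"ty": 11.32,"tz": 0,"roll": 0,"grip": 0}
    - {"tx": 0.57,"ty": 11.32,"tz": 0,"roll": 0,"grip": 0}
    - {"tx": 0.57,"ty": 11.32,"tz": 0,"roll": 0,"grip": 0}
    - {"tx": 0.57,"ty": 11.32,"tz": 0,"roll": 0,"grip": 0}

```text
time_s: 10.65
tool_pos: [0.5542, 0.1663, 0.2193]
tcp_rot: [0.004, -0.063, 0.998, -0.0]
ft_force: [-0.2, 0.3, -0.1]
finger_gap: 1.002
```

```bash
python3 st.py
```

```text
t 10.65 pos [0.5542 0.1663 0.2193] jaw 97.2 zdir [ 0.009 -0.    -1.   ] gap 1.002 F [-0.2  0.3 -0.1] q [-0.4   0.42  0.04  1.96 -0.02  0.75  1.34]
```

>>> arm_command:
  commands:
    - {"tx": 0.04,"ty": 0.05,"tz": -0.8,"roll": 0,"grip": 0}
    - {"tx": 0.04,"ty": 0.05,"tz": -1.4,"roll": 0,"grip": 0}
    - {"tx": 0.04,"ty": 0.05,"tz": -2,"roll": 0,"grip": 0}
    - {"tx": 0.04,"ty": 0.05,"tz": -2.6,"roll": 0,"grip": 0}
    - {"tx": 0.04,"ty": 0.05,"tz": -3.2,"roll": 0,"grip": 0}
    - {"tx": 0.04,"ty": 0.05,"tz": -3.7,"roll": 0,"grip": 0}
    - {"tx": 0.04,"ty": 0.05,"tz": -4.05,"roll": 0,"grip": 0}
    - {"tx": 0.04,"ty": 0.05,"tz": -4.05,"roll": 0,"grip": 0}
    - {"tx": 0.04,"ty": 0.05,"tz": -4.05,"roll": 0,"grip": 0}

```text
time_s: 11.55
tool_pos: [0.5562, 0.1674, 0.0575]
tcp_rot: [0.004, -0.062, 0.998, -0.0]
ft_force: [-0.2, 0.2, 0.9]
finger_gap: 1.0
```

```bash
python3 st.py
python3 - <<'E'
from plant import cams
import cv2
im=cams.get_image("scene")[:,:,::-1];cv2.imwrite("pics/s9.png",cv2.resize(im[100:310,260:480],None,fx=2.8,fy=2.8))
E
```

```text
t 11.55 pos [0.5562 0.1674 0.0575] jaw 97.2 zdir [ 0.009 -0.    -1.   ] gap 1.0 F [-0.2  0.2  0.9] q [-0.39  0.66  0.02  2.05 -0.02  0.42  1.35]
```

View pics/s9.png

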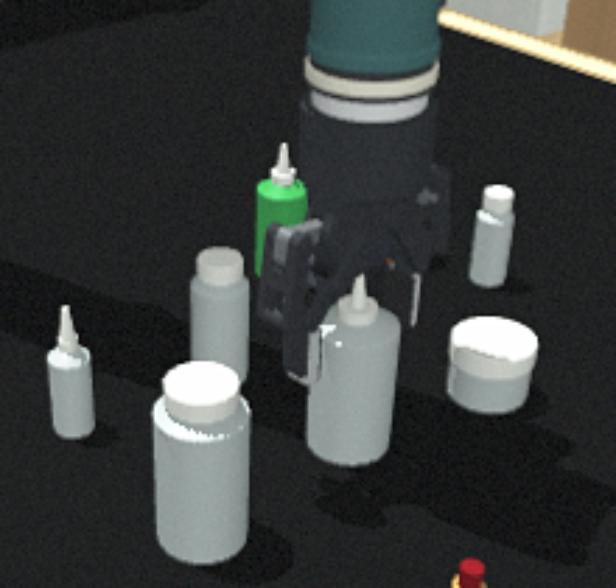

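The pads are around nozzle_large at crop (350,380). I'll close and lift.

>>> arm_command:
  commands:
    - {"tx": 0,"ty": 0,"tz": 0,"roll": 0,"grip": 0.15}
    - {"tx": 0,"ty": 0,"tz": 0,"roll": 0,"grip": 0.25}
    - {"tx": 0,"ty": 0,"tz": 0,"roll": 0,"grip": 0.32}
    - {"tx": 0,"ty": 0,"tz": 0,"roll": 0,"grip": 0.4}
    - {"tx": 0,"ty": 0,"tz": 0,"roll": 0,"grip": 0.6}
    - {"tx": 0,"ty": 0,"tz": 0,"roll": 0,"grip": 0.6}
    - {"tx": 0,"ty": 0,"tz": 0,"roll": 0,"grip": 0.6}
    - {"tx": 0,"ty": 0,"tz": 0,"roll": 0,"grip": 0.6}
  squeeze: 35

```text
time_s: 12.4
tool_pos: [0.557, 0.1682, 0.0588]
tcp_rot: [0.006, -0.063, 0.998, -0.0]
ft_force: [-1.0, -0.9, 6.0]
finger_gap: 0.621
```

>>> arm_command:
  commands:
    - {"tx": 0,"ty": 0,"tz": 0.3,"roll": 0,"grip": 0.6}
    - {"tx": 0,"ty": 0,"tz": 0.8,"roll": 0,"grip": 0.6}
    - {"tx": 0,"ty": 0,"tz": 1.5,"roll": 0,"grip": 0.6}
    - {"tx": 0,"ty": 0,"tz": 2.2,"roll": 0,"grip": 0.6}
    - {"tx": 0,"ty": 0,"tz": 2.9,"roll": 0,"grip": 0.6}
    - {"tx": 0,"ty": 0,"tz": 3.6,"roll": 0,"grip": 0.6}
    - {"tx": 0,"ty": 0,"tz": 4.2,"roll": 0,"grip": 0.6}
    - {"tx": 0,"ty": 0,"tz": 4.2,"roll": 0,"grip": 0.6}
    - {"tx": 0,"ty": 0,"tz": 4.2,"roll": 0,"grip": 0.6}

```text
time_s: 13.3
tool_pos: [0.5566, 0.168, 0.227]
tcp_rot: [0.006, -0.063, 0.998, -0.0]
ft_force: [-0.1, 0.5, -0.9]
finger_gap: 0.619
```

```bash
python3 st.py
python3 - <<'E'
from plant import cams
import cv2
im=cams.get_image("scene")[:,:,::-1];cv2.imwrite("pics/s10.png",cv2.resize(im[20:310,230:490],None,fx=2,fy=2))
E
```

```text
t 13.3 pos [0.5566 0.168  0.227 ] jaw 97.2 zdir [ 0.011  0.001 -1.   ] gap 0.619 F [-0.1  0.5 -0.9] q [-0.4   0.41  0.04  1.95 -0.02  0.77  1.34]
```

View pics/s10.png

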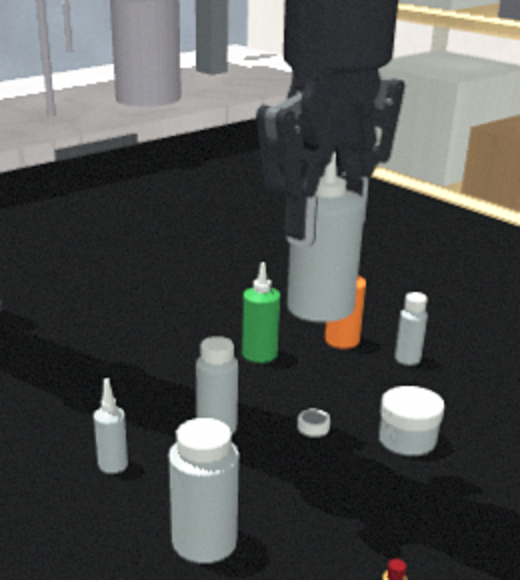

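nozzle_large is held upright, and the ring turns out to be a low loose cap at crop (314,423). I'll carry the bottle to the widest pocket.

>>> arm_command:
  commands:
    - {"tx": -0.1,"ty": -0.4,"tz": 0,"roll": 0,"grip": 0.6}
    - {"tx": -0.3,"ty": -1.1,"tz": 0,"roll": 0,"grip": 0.6}
    - {"tx": -0.5,"ty": -2,"tz": 0,"roll": 0,"grip": 0.6}
    - {"tx": -0.7,"ty": -2.9,"tz": 0,"roll": 0,"grip": 0.6}
    - {"tx": -0.95,"ty": -3.8,"tz": 0,"roll": 0,"grip": 0.6}
    - {"tx": -1.2,"ty": -4.7,"tz": 0,"roll": 0,"grip": 0.6}
    - {"tx": -1.4,"ty": -5.6,"tz": 0,"roll": 0,"grip": 0.6}
    - {"tx": -1.6,"ty": -6.5,"tz": 0,"roll": 0,"grip": 0.6}
    - {"tx": -1.85,"ty": -7.4,"tz": 0,"roll": 0,"grip": 0.6}
    - {"tx": -2.1,"ty": -8.3,"tz": 0,"roll": 0,"grip": 0.6}
    - {"tx": -2.3,"ty": -9.2,"tz": 0,"roll": 0,"grip": 0.6}
    - {"tx": -2.5,"ty": -10.1,"tz": 0,"roll": 0,"grip": 0.6}
    - {"tx": -2.7,"ty": -10.9,"tz": 0,"roll": 0,"grip": 0.6}
    - {"tx": -2.89,"ty": -11.55,"tz": 0,"roll": 0,"grip": 0.6}
    - {"tx": -2.89,"ty": -11.55,"tz": 0,"roll": 0,"grip": 0.6}
    - {"tx": -2.89,"ty": -11.55,"tz": 0,"roll": 0,"grip": 0.6}
    - {"tx": -2.89,"ty": -11.55,"tz": 0,"roll": 0,"grip": 0.6}
    - {"tx": -2.89,"ty": -11.55,"tz": 0,"roll": 0,"grip": 0.6}

```text
time_s: 15.15
tool_pos: [0.4403, -0.2927, 0.2256]
tcp_rot: [0.004, -0.064, 0.998, 0.0]
ft_force: [0.6, -1.1, -0.2]
finger_gap: 0.621
```

```bash
python3 st.py
```

```text
t 15.15 pos [ 0.4403 -0.2927  0.2256] jaw 97.3 zdir [ 0.008  0.001 -1.   ] gap 0.621 F [ 0.6 -1.1 -0.2] q [ 0.4   0.35  0.13  2.06 -0.07  0.72  2.28]
```

>>> arm_command:
  commands:
    - {"tx": 0,"ty": -0.03,"tz": -0.7,"roll": 0,"grip": 0.6}
    - {"tx": 0,"ty": -0.03,"tz": -1.4,"roll": 0,"grip": 0.6}
    - {"tx": 0,"ty": -0.03,"tz": -2.1,"roll": 0,"grip": 0.6}
    - {"tx": 0,"ty": -0.03,"tz": -2.7,"roll": 0,"grip": 0.6}
    - {"tx": 0,"ty": -0.03,"tz": -3.0,"roll": 0,"grip": 0.6}
    - {"tx": 0,"ty": -0.03,"tz": -3.0,"roll": 0,"grip": 0.6}
    - {"tx": 0,"ty": -0.03,"tz": -3.0,"roll": 0,"grip": 0.6}

```text
time_s: 15.85
tool_pos: [0.441, -0.2938, 0.1061]
tcp_rot: [0.005, -0.064, 0.998, 0.0]
ft_force: [0.4, -0.3, -2.0]
finger_gap: 0.623
```

```bash
python3 st.py
python3 - <<'E'
from plant import cams
import cv2
im=cams.get_image("scene")[:,:,::-1];cv2.imwrite("pics/s11.png",cv2.resize(im[160:460,0:260],None,fx=2,fy=2))
E
```

```text
t 15.85 pos [ 0.441  -0.2938  0.1061] jaw 97.4 zdir [ 0.009  0.001 -1.   ] gap 0.623 F [ 0.4 -0.3 -2. ] q [ 0.44  0.54  0.09  2.15 -0.12  0.45  2.32]
```

View pics/s11.png

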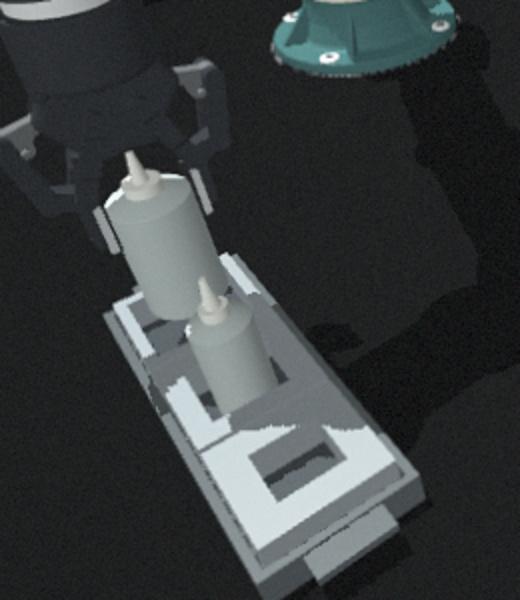

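nozzle_large hovers over the widest pocket, base at about crop (185,310), and nozzle_medium stands beside it undisturbed. I'll lower it.

>>> arm_command:
  commands:
    - {"tx": 0,"ty": 0,"tz": -0.2,"roll": 0,"grip": 0.6}
    - {"tx": 0,"ty": 0,"tz": -0.4,"roll": 0,"grip": 0.6}
    - {"tx": 0,"ty": 0,"tz": -0.6,"roll": 0,"grip": 0.6}
    - {"tx": 0,"ty": 0,"tz": -0.75,"roll": 0,"grip": 0.6}
    - {"tx": 0,"ty": 0,"tz": -0.85,"roll": 0,"grip": 0.6}
    - {"tx": 0,"ty": 0,"tz": -0.9,"roll": 0,"grip": 0.6}
    - {"tx": 0,"ty": 0,"tz": -0.92,"roll": 0,"grip": 0.6}
    - {"tx": 0,"ty": 0,"tz": -0.92,"roll": 0,"grip": 0.6}

```text
time_s: 16.7
tool_pos: [0.4413, -0.2942, 0.0699]
tcp_rot: [0.005, -0.064, 0.998, -0.0]
ft_force: [0.1, -0.3, -1.7]
finger_gap: 0.62
```

```bash
python3 st.py
python3 - <<'E'
from plant import cams
import cv2
im=cams.get_image("scene")[:,:,::-1];cv2.imwrite("pics/s12.png",cv2.resize(im[160:460,0:260],None,fx=2,fy=2))
E
```

```text
t 16.7 pos [ 0.4413 -0.2942  0.0699] jaw 97.3 zdir [ 0.01 -0.   -1.  ] gap 0.62 F [ 0.1 -0.3 -1.7] q [ 0.45  0.6   0.07  2.16 -0.13  0.37  2.33]
```

View pics/s12.png

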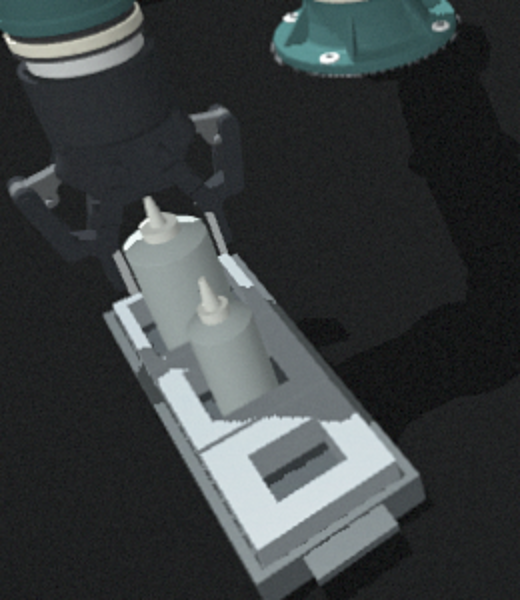

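It's inside the pocket and nearly on the floor. I'll nudge it down, let go and rise.

>>> arm_command:
  commands:
    - {"tx": 0,"ty": 0,"tz": -0.03,"roll": 0,"grip": 0.6}
    - {"tx": 0,"ty": 0,"tz": -0.04,"roll": 0,"grip": 0.6}
    - {"tx": 0,"ty": 0,"tz": -0.04,"roll": 0,"grip": 0.6}

```text
time_s: 17.05
tool_pos: [0.4416, -0.2943, 0.0697]
tcp_rot: [0.006, -0.064, 0.998, -0.0]
ft_force: [-2.1, 2.2, 12.2]
finger_gap: 0.619
```

>>> arm_command:
  commands:
    - {"tx": 0,"ty": 0,"tz": 0,"roll": 0,"grip": 0.33}
    - {"tx": 0,"ty": 0,"tz": 0,"roll": 0,"grip": 0.25}
    - {"tx": 0,"ty": 0,"tz": 0,"roll": 0,"grip": 0.1}
    - {"tx": 0,"ty": 0,"tz": 0,"roll": 0,"grip": 0}
    - {"tx": 0,"ty": 0,"tz": 0,"roll": 0,"grip": 0}
    - {"tx": 0,"ty": 0,"tz": 0,"roll": 0,"grip": 0}
    - {"tx": 0,"ty": 0,"tz": 0.5,"roll": 0,"grip": 0}
    - {"tx": 0,"ty": 0,"tz": 1.2,"roll": 0,"grip": 0}
    - {"tx": 0,"ty": 0,"tz": 2,"roll": 0,"grip": 0}
    - {"tx": 0,"ty": 0,"tz": 3,"roll": 0,"grip": 0}
    - {"tx": 0,"ty": 0,"tz": 3.8,"roll": 0,"grip": 0}
    - {"tx": 0,"ty": 0,"tz": 3.8,"roll": 0,"grip": 0}
    - {"tx": 0,"ty": 0,"tz": 3.8,"roll": 0,"grip": 0}

```text
time_s: 18.35
tool_pos: [0.4418, -0.2943, 0.2223]
tcp_rot: [0.006, -0.064, 0.998, -0.001]
ft_force: [-0.7, -0.1, -1.0]
finger_gap: 1.002
```

```bash
python3 st.py
python3 - <<'E'
from plant import cams
import cv2
im=cams.get_image("scene")[:,:,::-1];cv2.imwrite("pics/s13.png",im)
E
```

```text
t 18.35 pos [ 0.4418 -0.2943  0.2223] jaw 97.3 zdir [ 0.013 -0.001 -1.   ] gap 1.002 F [-0.7 -0.1 -1. ] q [ 0.4   0.36  0.13  2.07 -0.08  0.71  2.29]
```

View pics/s13.png

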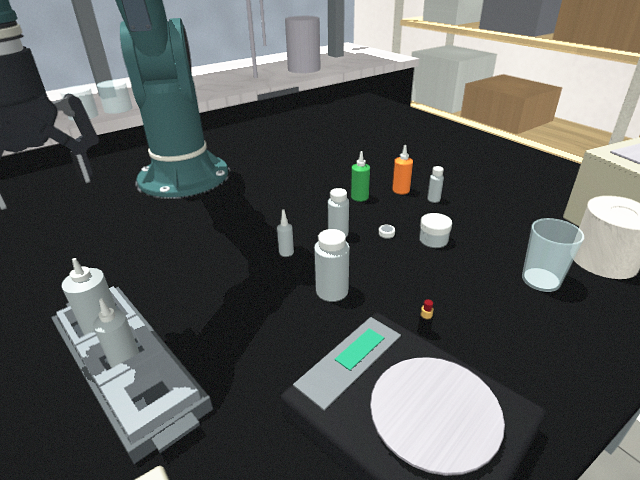

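Large (85,295) and medium (112,335) stand in their pockets. Next is nozzle_small, at (285,240).

>>> arm_command:
  commands:
    - {"tx": 0.3,"ty": 0.8,"tz": 0,"roll": 0,"grip": 0}
    - {"tx": 0.6,"ty": 1.7,"tz": 0,"roll": 0,"grip": 0}
    - {"tx": 0.8,"ty": 2.6,"tz": 0,"roll": 0,"grip": 0}
    - {"tx": 0.9,"ty": 3.5,"tz": 0,"roll": 0,"grip": 0}
    - {"tx": 0.9,"ty": 4.5,"tz": 0,"roll": 0,"grip": 0}
    - {"tx": 0.7,"ty": 5.5,"tz": 0,"roll": 0,"grip": 0}
    - {"tx": 0.5,"ty": 6.4,"tz": 0,"roll": 0,"grip": 0}
    - {"tx": 0.2,"ty": 7.3,"tz": 0,"roll": 0,"grip": 0}
    - {"tx": -0.1,"ty": 8.0,"tz": 0,"roll": 0,"grip": 0}
    - {"tx": -0.12,"ty": 8.22,"tz": 0,"roll": 0,"grip": 0}
    - {"tx": -0.12,"ty": 8.22,"tz": 0,"roll": 0,"grip": 0}
    - {"tx": -0.12,"ty": 8.22,"tz": 0,"roll": 0,"grip": 0}
    - {"tx": -0.12,"ty": 8.22,"tz": 0,"roll": 0,"grip": 0}

```text
time_s: 19.7
tool_pos: [0.4367, 0.0333, 0.2209]
tcp_rot: [0.005, -0.063, 0.998, -0.001]
ft_force: [1.0, -0.1, -0.3]
finger_gap: 1.004
```

```bash
python3 st.py
```

```text
t 19.7 pos [0.4367 0.0333 0.2209] jaw 97.2 zdir [ 0.01 -0.   -1.  ] gap 1.004 F [ 1.  -0.1 -0.3] q [-0.23  0.25  0.05  2.25 -0.02  0.64  1.54]
```

>>> arm_command:
  commands:
    - {"tx": 0,"ty": 0.02,"tz": -0.8,"roll": 0,"grip": 0}
    - {"tx": 0,"ty": 0.02,"tz": -1.6,"roll": 0,"grip": 0}
    - {"tx": 0,"ty": 0.02,"tz": -2.4,"roll": 0,"grip": 0}
    - {"tx": 0,"ty": 0.02,"tz": -3.1,"roll": 0,"grip": 0}
    - {"tx": 0,"ty": 0.02,"tz": -3.7,"roll": 0,"grip": 0}
    - {"tx": 0,"ty": 0.02,"tz": -4.3,"roll": 0,"grip": 0}
    - {"tx": 0,"ty": 0.02,"tz": -4.73,"roll": 0,"grip": 0}
    - {"tx": 0,"ty": 0.02,"tz": -4.73,"roll": 0,"grip": 0}
    - {"tx": 0,"ty": 0.02,"tz": -4.73,"roll": 0,"grip": 0}

```text
time_s: 20.6
tool_pos: [0.437, 0.0331, 0.0316]
tcp_rot: [0.005, -0.062, 0.998, -0.001]
ft_force: [0.0, -0.8, 0.2]
finger_gap: 1.002
```

```bash
python3 st.py
python3 - <<'E'
from plant import cams
import cv2
im=cams.get_image("scene")[:,:,::-1];cv2.imwrite("pics/s14.png",cv2.resize(im[130:310,200:400],None,fx=3,fy=3))
E
```

```text
t 20.6 pos [0.437  0.0331 0.0316] jaw 97.1 zdir [ 0.01  -0.001 -1.   ] gap 1.002 F [ 0.  -0.8  0.2] q [-0.19  0.63  0.01  2.37 -0.04  0.14  1.56]
```

View pics/s14.png

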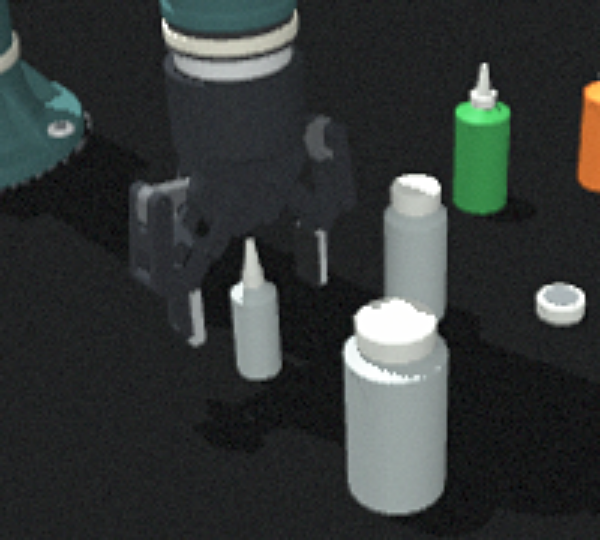

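The pads stand at crop (196,320) and (320,260), either side of nozzle_small at (257,330). I'll close slowly and lift.

>>> arm_command:
  commands:
    - {"tx": 0,"ty": 0,"tz": 0,"roll": 0,"grip": 0.3}
    - {"tx": 0,"ty": 0,"tz": 0,"roll": 0,"grip": 0.5}
    - {"tx": 0,"ty": 0,"tz": 0,"roll": 0,"grip": 0.58}
    - {"tx": 0,"ty": 0,"tz": 0,"roll": 0,"grip": 0.64}
    - {"tx": 0,"ty": 0,"tz": 0,"roll": 0,"grip": 0.7}
    - {"tx": 0,"ty": 0,"tz": 0,"roll": 0,"grip": 0.9}
    - {"tx": 0,"ty": 0,"tz": 0,"roll": 0,"grip": 0.9}
    - {"tx": 0,"ty": 0,"tz": 0,"roll": 0,"grip": 0.9}
    - {"tx": 0,"ty": 0,"tz": 0,"roll": 0,"grip": 0.9}
  squeeze: 28

```text
time_s: 21.55
tool_pos: [0.4375, 0.0335, 0.0325]
tcp_rot: [0.006, -0.062, 0.998, -0.001]
ft_force: [0.3, 0.6, 6.0]
finger_gap: 0.319
```

>>> arm_command:
  commands:
    - {"tx": 0,"ty": 0,"tz": 0.3,"roll": 0,"grip": 0.9}
    - {"tx": 0,"ty": 0,"tz": 0.8,"roll": 0,"grip": 0.9}
    - {"tx": 0,"ty": 0,"tz": 1.5,"roll": 0,"grip": 0.9}
    - {"tx": 0,"ty": 0,"tz": 2.3,"roll": 0,"grip": 0.9}
    - {"tx": 0,"ty": 0,"tz": 3.1,"roll": 0,"grip": 0.9}
    - {"tx": 0,"ty": 0,"tz": 3.9,"roll": 0,"grip": 0.9}
    - {"tx": 0,"ty": 0,"tz": 4.5,"roll": 0,"grip": 0.9}
    - {"tx": 0,"ty": 0,"tz": 4.5,"roll": 0,"grip": 0.9}
    - {"tx": 0,"ty": 0,"tz": 4.5,"roll": 0,"grip": 0.9}

```text
time_s: 22.45
tool_pos: [0.4372, 0.0335, 0.2124]
tcp_rot: [0.006, -0.062, 0.998, -0.001]
ft_force: [0.4, -0.9, -1.0]
finger_gap: 0.311
```

```bash
python3 st.py
python3 - <<'E'
from plant import cams
import cv2
im=cams.get_image("scene")[:,:,::-1];cv2.imwrite("pics/s15.png",cv2.resize(im[50:310,200:400],None,fx=2.3,fy=2.3))
E
```

```text
t 22.45 pos [0.4372 0.0335 0.2124] jaw 97.1 zdir [ 0.012 -0.    -1.   ] gap 0.311 F [ 0.4 -0.9 -1. ] q [-0.23  0.26  0.06  2.26 -0.02  0.61  1.54]
```

View pics/s15.png

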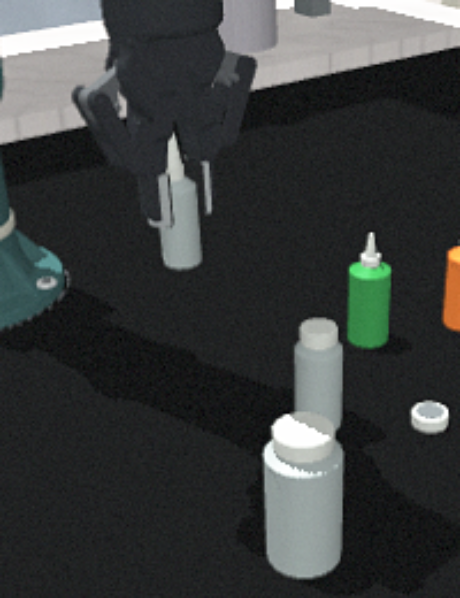

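nozzle_small is held upright, gap 26 mm. I'll carry it to the narrowest pocket.

>>> arm_command:
  commands:
    - {"tx": 0.2,"ty": -0.4,"tz": 0,"roll": 0,"grip": 0.9}
    - {"tx": 0.6,"ty": -1.0,"tz": 0,"roll": 0,"grip": 0.9}
    - {"tx": 1.05,"ty": -1.75,"tz": 0,"roll": 0,"grip": 0.9}
    - {"tx": 1.5,"ty": -2.5,"tz": 0,"roll": 0,"grip": 0.9}
    - {"tx": 1.95,"ty": -3.25,"tz": 0,"roll": 0,"grip": 0.9}
    - {"tx": 2.4,"ty": -4.0,"tz": 0,"roll": 0,"grip": 0.9}
    - {"tx": 2.85,"ty": -4.75,"tz": 0,"roll": 0,"grip": 0.9}
    - {"tx": 3.3,"ty": -5.5,"tz": 0,"roll": 0,"grip": 0.9}
    - {"tx": 3.75,"ty": -6.25,"tz": 0,"roll": 0,"grip": 0.9}
    - {"tx": 4.2,"ty": -7.0,"tz": 0,"roll": 0,"grip": 0.9}
    - {"tx": 4.57,"ty": -7.61,"tz": 0,"roll": 0,"grip": 0.9}
    - {"tx": 4.57,"ty": -7.61,"tz": 0,"roll": 0,"grip": 0.9}
    - {"tx": 4.57,"ty": -7.61,"tz": 0,"roll": 0,"grip": 0.9}
    - {"tx": 4.57,"ty": -7.61,"tz": 0,"roll": 0,"grip": 0.9}
    - {"tx": 4.57,"ty": -7.61,"tz": 0,"roll": 0,"grip": 0.9}

```text
time_s: 24.0
tool_pos: [0.6187, -0.2691, 0.2109]
tcp_rot: [0.004, -0.063, 0.998, 0.0]
ft_force: [0.3, 0.8, 0.7]
finger_gap: 0.317
```

```bash
python3 st.py
```

```text
t 24.0 pos [ 0.6187 -0.2691  0.2109] jaw 97.2 zdir [ 0.008  0.001 -1.   ] gap 0.317 F [0.3 0.8 0.7] q [ 0.27  0.55  0.1   1.75 -0.08  0.84  2.11]
```

>>> arm_command:
  commands:
    - {"tx": 0.03,"ty": -0.05,"tz": -0.7,"roll": 0,"grip": 0.9}
    - {"tx": 0.03,"ty": -0.05,"tz": -1.4,"roll": 0,"grip": 0.9}
    - {"tx": 0.03,"ty": -0.05,"tz": -2.1,"roll": 0,"grip": 0.9}
    - {"tx": 0.03,"ty": -0.05,"tz": -2.8,"roll": 0,"grip": 0.9}
    - {"tx": 0.03,"ty": -0.05,"tz": -3.3,"roll": 0,"grip": 0.9}
    - {"tx": 0.03,"ty": -0.05,"tz": -3.3,"roll": 0,"grip": 0.9}
    - {"tx": 0.03,"ty": -0.05,"tz": -3.3,"roll": 0,"grip": 0.9}

```text
time_s: 24.7
tool_pos: [0.62, -0.2704, 0.0791]
tcp_rot: [0.004, -0.063, 0.998, 0.0]
ft_force: [0.2, 0.0, 0.1]
finger_gap: 0.314
```

```bash
python3 st.py
python3 - <<'E'
from plant import cams
import cv2
im=cams.get_image("scene")[:,:,::-1];cv2.imwrite("pics/s16.png",cv2.resize(im[220:460,40:260],None,fx=2.5,fy=2.5))
E
```

```text
t 24.7 pos [ 0.62   -0.2704  0.0791] jaw 97.3 zdir [ 0.008  0.001 -1.   ] gap 0.314 F [0.2 0.  0.1] q [ 0.29  0.71  0.08  1.82 -0.1   0.6   2.13]
```

View pics/s16.png

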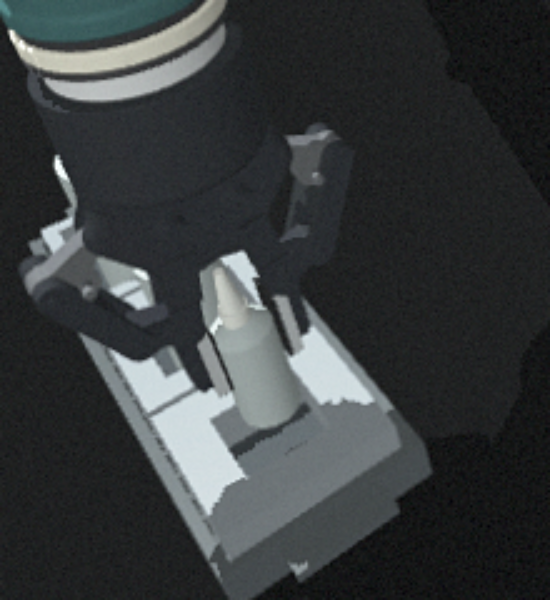

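nozzle_small (base at crop (270,415)) is over the narrow pocket. I'll lower it.

>>> arm_command:
  commands:
    - {"tx": 0,"ty": 0,"tz": -0.2,"roll": 0,"grip": 0.9}
    - {"tx": 0,"ty": 0,"tz": -0.4,"roll": 0,"grip": 0.9}
    - {"tx": 0,"ty": 0,"tz": -0.6,"roll": 0,"grip": 0.9}
    - {"tx": 0,"ty": 0,"tz": -0.75,"roll": 0,"grip": 0.9}
    - {"tx": 0,"ty": 0,"tz": -0.85,"roll": 0,"grip": 0.9}
    - {"tx": 0,"ty": 0,"tz": -0.88,"roll": 0,"grip": 0.9}
    - {"tx": 0,"ty": 0,"tz": -0.88,"roll": 0,"grip": 0.9}

```text
time_s: 25.45
tool_pos: [0.6206, -0.2708, 0.0445]
tcp_rot: [0.005, -0.063, 0.998, -0.0]
ft_force: [-0.2, 0.5, -0.8]
finger_gap: 0.314
```

```bash
python3 st.py
python3 - <<'E'
from plant import cams
import cv2
im=cams.get_image("scene")[:,:,::-1];cv2.imwrite("pics/s17.png",cv2.resize(im[220:460,40:260],None,fx=2.5,fy=2.5))
E
```

```text
t 25.45 pos [ 0.6206 -0.2708  0.0445] jaw 97.3 zdir [ 0.009  0.    -1.   ] gap 0.314 F [-0.2  0.5 -0.8] q [ 0.3   0.76  0.07  1.83 -0.1   0.55  2.13]
```

View pics/s17.png

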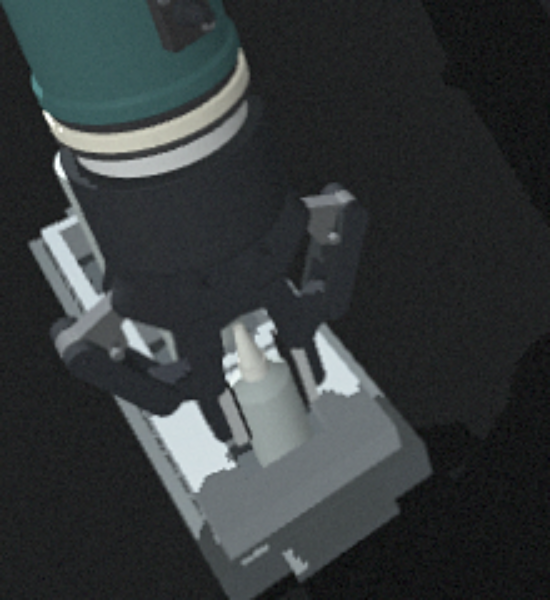

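It's in the pocket with about 1 mm left. I'll nudge it down, let go and rise.

>>> arm_command:
  commands:
    - {"tx": 0,"ty": 0,"tz": -0.03,"roll": 0,"grip": 0.9}
    - {"tx": 0,"ty": 0,"tz": -0.04,"roll": 0,"grip": 0.9}
    - {"tx": 0,"ty": 0,"tz": -0.04,"roll": 0,"grip": 0.9}

```text
time_s: 25.8
tool_pos: [0.6211, -0.2711, 0.0437]
tcp_rot: [0.005, -0.063, 0.998, -0.0]
ft_force: [-0.5, -0.9, 1.9]
finger_gap: 0.318
```

>>> arm_command:
  commands:
    - {"tx": 0,"ty": 0,"tz": 0,"roll": 0,"grip": 0.62}
    - {"tx": 0,"ty": 0,"tz": 0,"roll": 0,"grip": 0.5}
    - {"tx": 0,"ty": 0,"tz": 0,"roll": 0,"grip": 0.3}
    - {"tx": 0,"ty": 0,"tz": 0,"roll": 0,"grip": 0.1}
    - {"tx": 0,"ty": 0,"tz": 0,"roll": 0,"grip": 0}
    - {"tx": 0,"ty": 0,"tz": 0,"roll": 0,"grip": 0}
    - {"tx": 0,"ty": 0,"tz": 0,"roll": 0,"grip": 0}
    - {"tx": 0,"ty": 0,"tz": 0.5,"roll": 0,"grip": 0}
    - {"tx": 0,"ty": 0,"tz": 1.2,"roll": 0,"grip": 0}
    - {"tx": 0,"ty": 0,"tz": 2,"roll": 0,"grip": 0}
    - {"tx": 0,"ty": 0,"tz": 3,"roll": 0,"grip": 0}
    - {"tx": 0,"ty": 0,"tz": 4.2,"roll": 0,"grip": 0}
    - {"tx": 0,"ty": 1,"tz": 4.2,"roll": 0,"grip": 0}
    - {"tx": 0,"ty": 2,"tz": 4.2,"roll": 0,"grip": 0}
    - {"tx": 0,"ty": 3,"tz": 4.2,"roll": 0,"grip": 0}
    - {"tx": 0,"ty": 4,"tz": 4.2,"roll": 0,"grip": 0}
    - {"tx": 0,"ty": 4,"tz": 4.2,"roll": 0,"grip": 0}
    - {"tx": 0,"ty": 4,"tz": 4.2,"roll": 0,"grip": 0}
    - {"tx": 0,"ty": 4,"tz": 4.2,"roll": 0,"grip": 0}

```text
time_s: 27.7
tool_pos: [0.621, -0.1127, 0.2117]
tcp_rot: [0.005, -0.062, 0.998, -0.001]
ft_force: [0.1, -0.8, 0.9]
finger_gap: 1.0
```

```bash
python3 st.py
python3 - <<'E'
from h import *
for n in("scene","top"):
    cv2.imwrite(f"pics/f_{n}.png",cams.get_image(n)[:,:,::-1])
for k,x,y,h in(("L",.441,-.294,.125),("M",.5305,-.2826,.11),("S",.62,-.271,.092)):
    print(k,"expected tip",proj("top",[x,y,.011+h])[0].round(1),proj("scene",[x,y,.011+h])[0].round(1))
E
```

```text
t 27.7 pos [ 0.621  -0.1127  0.2117] jaw 97.2 zdir [ 0.011 -0.001 -1.   ] gap 1.0 F [ 0.1 -0.8  0.9] q [ 0.03  0.49  0.1   1.86 -0.07  0.79  1.87]
L expected tip [507.5 260.1] [ 73.5 257.2]
M expected tip [496.7 214.6] [101.4 298.5]
S expected tip [485.9 171.6] [135.8 349.7]
```

View pics/f_scene.png

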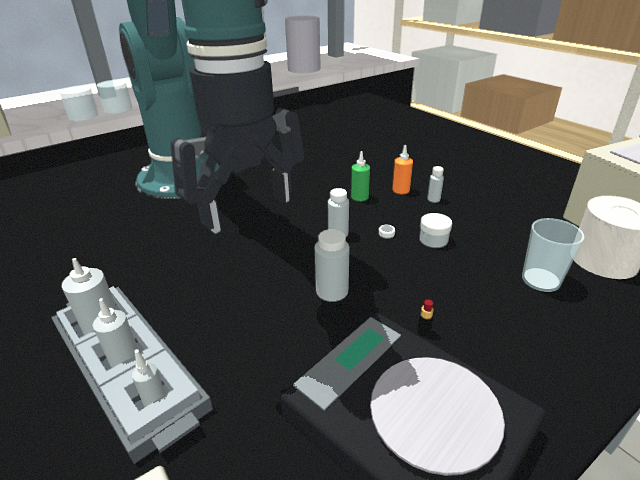

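View pics/f_top.png

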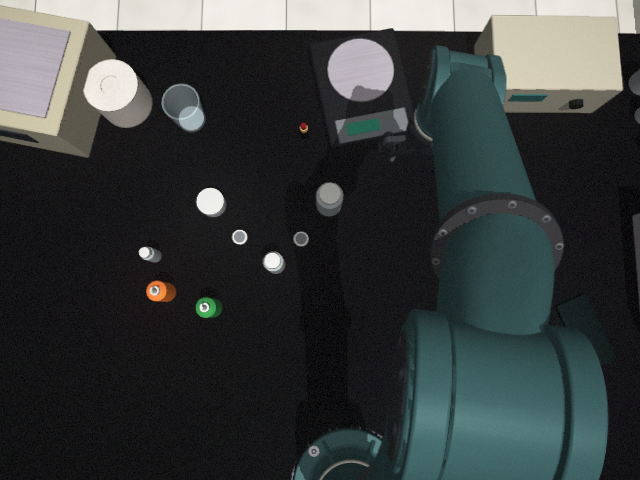

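Scene tips at (76,259), (103,299) and (139,350) are 2–3 px from expected. The capped bottles are unmoved. The arm hides the caddy from the top camera, so I'll move it aside and measure.

>>> arm_command:
  commands:
    - {"tx": 0,"ty": 1,"tz": 0,"roll": 0,"grip": 0}
    - {"tx": 0,"ty": 2,"tz": 0,"roll": 0,"grip": 0}
    - {"tx": 0,"ty": 3,"tz": 0,"roll": 0,"grip": 0}
    - {"tx": 0,"ty": 4,"tz": 0,"roll": 0,"grip": 0}
    - {"tx": 0,"ty": 5,"tz": 0,"roll": 0,"grip": 0}
    - {"tx": 0,"ty": 6,"tz": 0,"roll": 0,"grip": 0}
    - {"tx": 0,"ty": 7,"tz": 0,"roll": 0,"grip": 0}
    - {"tx": 0,"ty": 8,"tz": 0,"roll": 0,"grip": 0}
    - {"tx": 0,"ty": 8,"tz": 0,"roll": 0,"grip": 0}
    - {"tx": 0,"ty": 8,"tz": 0,"roll": 0,"grip": 0}
    - {"tx": 0,"ty": 8,"tz": 0,"roll": 0,"grip": 0}

```text
time_s: 28.9
tool_pos: [0.6215, 0.2039, 0.2115]
tcp_rot: [0.005, -0.06, 0.998, -0.002]
ft_force: [-0.4, -0.7, 0.1]
finger_gap: 0.996
```

Run:
```python
from h import *
a=cams.get_image("top")[:,:,::-1];b=cams.get_image("scene")[:,:,::-1]
c=np.hstack([cv2.resize(a[145:305,435:530],None,fx=3.6,fy=3.6,interpolation=2),cv2.resize(b[250:410,45:165],None,fx=3.6,fy=3.6,interpolation=2)])
cv2.imwrite("pics/f2.png",c);print(c.shape)
```

```text
(576, 774, 3)
```

View pics/f2.png

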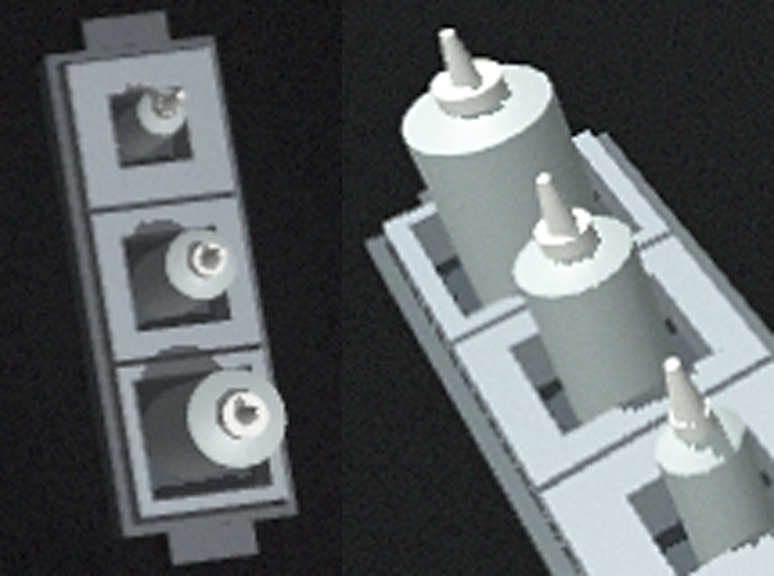

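Run:
```python
from h import *
T=lambda u,v:(435+u/3.6,145+v/3.6)
S=lambda u,v:(45+(u-342)/3.6,250+v/3.6)
H=dict(L=(.441,-.294),M=(.5305,-.2826),S=(.62,-.271))
for k,t,s,h in(("L",(246,411),(447,31),.125),("M",(212,257),(543,176),.11),("S",(179,96),(672,359),.092)):
    P,e=tri(T(*t),S(*s));print(k,P.round(4),"ray miss",round(e,4),"base z",round(P[2]-h-.006,4),"off mm",((P[:2]-H[k])*1e3).round(1))
for k,c,z in(("L",(244,415),.114),("M",(206,259),.099),("S",(163,105),.073)):
    P=plane("top",T(*c),z);print(k,"ring",P.round(4),((P[:2]-H[k])*1e3).round(1))
```

```text
L [ 0.4426 -0.2907  0.1332] ray miss 0.0068 base z 0.0022 off mm [1.6 3.3]
M [ 0.5272 -0.2808  0.1172] ray miss 0.0052 base z 0.0012 off mm [-3.3  1.8]
S [ 0.62   -0.2696  0.1022] ray miss 0.0013 base z 0.0042 off mm [0.  1.4]
L ring [ 0.4428 -0.2925  0.114 ] [1.8 1.5]
M ring [ 0.5297 -0.2807  0.099 ] [-0.8  1.9]
S ring [ 0.6226 -0.2687  0.073 ] [2.6 2.3]
```

All three bottles are seated, within 4 mm of their holder centres. The capped bottles had kept their start pixels in the last full views. I'm handing in.

```bash
python3 -c "
from plant import finish_job
print(finish_job())"; python3 st.py
```

```text
the job is handed in; nothing more can be done
None
the job is handed in; nothing more can be done
```

I put the medium, large and small nozzle bottles, in that order, into the pockets of their sizes, and handed the job in at about 29 s of the 91 s allowed.

**Nozzle bottles:** In the last views all three stand upright, with their axes about 2–4 mm off the holder centres (limit 14 mm). Two-view base heights came out at 1–4 mm above each holder's underside, within the 10 mm limit. The pocket floor is at 5 mm, so these read slightly low. On the large and medium bottles the two camera rays missed each other by 5–7 mm, so those heights are rough. On all three, the contact force rose at about the expected depth just before I let go, which fits the base being on the floor.

**Capped bottles:** All three showed at their starting pixels in the last full views, at about 28 s. The arm then moved once more, well above bottle height, and I did not check them again after that.

**Other checks:** The gripper was open and clear of everything at hand-in, and the highest wrist force I saw was 12 N. One early move call was refused because rows were missing keys. Nothing moved, and I sent it again.

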